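Square up a row of sawn tubes against the fence

ROBOT

A 7-joint arm with a two-finger parallel gripper is mounted at the origin on the work surface. World frame = base frame: x ahead of the robot, y to its left, z up, the work surface at z = 0. Lengths are in m, angles in degrees, forces in N, time in s.
With the tool pointing down it reaches from about 0.425 to 0.875 m from the base axis. Payload 4.7 kg.
Tool frame: the origin (TCP) lies at the very end of the fingers, on their centre line; the grasp point (between the pads) lies 19 mm behind it; z points along the fingers, y is the direction in which the jaws open and shut (so a half turn about z gives the same grasp; the last joint's range is limited). The gripper opens to 87 mm and grips with 3 to 60 N. Pads are 19 mm wide; open, the fingers measure 117 mm over their backs; the gripper's body (75 mm by 190 mm) begins 51 mm behind the grasp point.
Start: joints at [77.298, 18.392, -4.016, 83.108, 1.295, 78.541, -3.26], TCP at [0.152, -0.632, 0.223] pointing down, gripper open.
Joint ranges: [-163.93, 163.93], [-17.29, 119.83], [-79.2, 71.16], [3.27, 140.29], [-89.18, 269.18], [5.43, 117.66], [-154.24, 154.24]. Speed limits (degrees/s): [147.25, 147.25, 180, 180, 180, 180, 180].

INTERFACE

Orientations are given as [roll, pitch, yaw] about the fixed x, y, z axes, in that order (R = Rz(yaw) Ry(pitch) Rx(roll)).
In Python, from cell import sensors, imaging, ticket gives the robot as it stands.
- The arm moves only by the tool carry_out, never from a script. Its argument "plan" is a list of rows, each an object of numbers: "fingers": the closure, from -1 (fully open) to 1 (shut); "dx", "dy", "dz": the shift along the tool's x, y, z normalised to -1 to 1, where 1 is 0.03 m; "rx", "ry", "rz": the turn, a rotation vector about the tool's x, y, z normalised to -1 to 1, where 1 is 10 degrees. A call has 1 to 12 rows; each row shifts and turns the commanded pose from where the row before left it, along the tool's axes as they then stand; what a row does not reach is not made up. A row lasts 1/8 s, in which the tool goes at most 62.5 mm and 10.7 degrees, less where a joint would pass 70% of its speed; a pose out of reach is approached as far as the arm can. A call with a number of a shift or a turn outside -1 to 1 is refused whole. A call with a gripper value outside its range is refused whole. The fingers move at their own pace and stop on an object; "force" is the grip in N (left out, the last holds). Time passes only in rows, so rows that do not move let the fingers close. It gives the time, the measured TCP pose, the force and the opening at its end, in the units of the state.
- sensors.get_obs(): the state, without advancing time (a new reading comes with each control period).
- imaging.read_camera(name): name is "side" or "top" or "wrist"; returns a dict with "color" (480x640x3 uint8, red, green, blue), "mtx" (3x3 intrinsics, pixels), "extrinsics" (4x4, takes a point from world to camera coordinates); the wrist camera has in their place "tool_from_camera" (4x4, takes a point from camera to tool coordinates, whose origin is the TCP and whose axes are the flange's). Camera axes: x right, y down, z forward; pixel columns grow to the right and rows downward; lengths in m; the calibration is good to about 2 mm. The wrist camera is an equidistant fisheye: a pixel r from the principal point sees the ray r / f radians off the axis. A picture is of the moment at which its call begins: read the wrist's pose just before it. There is no depth.
- ticket.sign_off(): hands the job in, once; it reports no verdict.
The state is a dict: "time_s": time; "qpos": joint angles; "joint_velocities": joint speeds; "effort": joint torques, N m; "tool_pos": TCP position; "tool_rot": TCP orientation; "force": force on the tool from outside, world axes, zero at the start; "wrist_torque": the same for the moment, N m; "grip_width": finger opening in m.
Only numpy, scipy, OpenCV 4.12 (cv2) and the standard library are available. Lean on these libraries where they do the work, as an engineer would, in place of code of your own. Each camera call takes 0.05 s, during which the arm holds its last target.

TASK

Take the aluminium straightedge by its wooden grip and push the four sawn tube lengths with its flat face right up against the sprung fence, pressing the row home with about 15 N in all (never more than 10 N on any tube) and holding for about a second, so that they stand in one straight line, square to the bed. Touch the tubes with the straightedge only; then draw it back without disturbing the line and stand it on its foot in the middle of its rubber mat. Leave everything else where it is.

Things in the scene. Friction and masses are not known exactly. Their poses are not given: they have to be found in the camera images.
- bed: the flat aluminium bed plate, fixed, 380 mm (its x) by 380 mm (its y), top face 12 mm above its origin (centre of its underside). Its +x points away from the robot, from the row of tubes to a steel fence along its +x side: 300 mm long, its top 36 mm above the bed, parallel to the bed's y and centred on y = 0.
- fence_range (a point): a mark on the bed's top, 109 mm to +x of the bed's centre (not on the fence). The fence is adjustable, its setting not measured: its near face stands anywhere up to 25 mm before or beyond this mark along the bed's x; feel for it. The face is a plate on springs: yields from about 3 N in all, then 1 mm per 5 N, returns when let go, stops hard after 4 mm (about 23 N).
- mat: the thin black rubber mat on the bench at the robot's right, fixed, 130 mm (its x) by 300 mm (its y), 4 mm thick; origin at the centre of its underside. The straightedge starts on it.
- straightedge_grip (a point): the straightedge's upright wooden grip, 14 mm thick (x), 70 mm long (y), 44 mm high, on top of its web at mid length. The point is mid-thickness and mid-length in it, 60 mm above the straightedge's underside and 18 mm below the grip's top. x is the pushing direction, y along the straightedge, z up.
- straightedge_face (a point): middle of the straightedge's flat pushing face (faces +x), 17 mm above its underside, 4 mm ahead of the grip's mid-plane; the grip above stands 3 mm proud of this face. Loose aluminium angle, 0.28 kg, 270 mm long (y): upright web 8 mm thick, 34 mm high, and a foot flange 4 mm thick at the bottom on the back (-x), reaching 32 mm behind the middle of the web.
- tube1_center (a point): a sawn length of rectangular steel tube, loose, 60 mm long (its x, the cut ends face -x and +x), 40 mm wide (y), 30 mm high, about 0.14 kg (it takes 0.7 to 1.8 N to slide it); number 1 of four in the row counted from the bed's -y side. The point is its centre, 15 mm above the bed's top.
- tube2_center (a point): a sawn length of rectangular steel tube, loose, 60 mm long (its x, the cut ends face -x and +x), 40 mm wide (y), 30 mm high, about 0.14 kg (it takes 0.7 to 1.8 N to slide it); number 2 of four in the row counted from the bed's -y side. The point is its centre, 15 mm above the bed's top.
- tube3_center (a point): a sawn length of rectangular steel tube, loose, 60 mm long (its x, the cut ends face -x and +x), 40 mm wide (y), 30 mm high, about 0.14 kg (it takes 0.7 to 1.8 N to slide it); number 3 of four in the row counted from the bed's -y side. The point is its centre, 15 mm above the bed's top.
- tube4_center (a point): a sawn length of rectangular steel tube, loose, 60 mm long (its x, the cut ends face -x and +x), 40 mm wide (y), 30 mm high, about 0.14 kg (it takes 0.7 to 1.8 N to slide it); number 4 of four in the row counted from the bed's -y side. The point is its centre, 15 mm above the bed's top.
- grease_tin: a small bare metal tin, 42 mm across and 50 mm high, standing on the bed plate beyond the +y end of the row; not part of the job. Origin at the centre of its underside.
- collar: a dark steel shaft collar (ring), 38 mm across, 22 mm high, lying on the bed plate beyond the -y end of the row; not part of the job. Origin at the centre of its underside.
- tape: a roll of paper tape, 90 mm across, 24 mm high, flat on the bench; not part of the job. Origin at the centre of its underside.
- spray: a spray can, 52 mm across, about 150 mm high, standing on the bench; not part of the job. Origin at the centre of its underside.
- driver: a screwdriver lying on the bench; not part of the job.
- spanner: a spanner lying on the bench; not part of the job.
- offcut: a wood offcut 90 x 45 x 35 mm on the bench; not part of the job. Origin at the centre of its underside.
Things that resemble listed ones, but are neither listed nor needed, are in the scene too. What is shaped like the part that bears tube4_center but blue is not meant.

How it is judged (in metres and radians):
On the way, in this order (a step that is already met when the one before it is completed fails the run):
1. the straightedge is lifted clear of its mat (z of straightedge_grip in the frame of mat above 0.09 m), for 0.1 s.
2. the straightedge presses the row home against the sprung fence (at least 2.5 N on one or more tubes) with all four tubes in line and square (x of tube2_center in the frame of tube1_center between -0.002 and 0.002 m and x of tube3_center in the frame of tube2_center between -0.002 and 0.002 m and x of tube4_center in the frame of tube3_center between -0.002 and 0.002 m and angle between the x axis of each of tube1_center, tube2_center, tube3_center, tube4_center and the x axis of bed, either way round below 0.04 rad and x of each of tube1_center, tube2_center, tube3_center, tube4_center in the frame of bed above 0.05 m and angle between each of tube1_center, tube2_center, tube3_center, tube4_center's own z axis and vertical below 0.05 rad and (contact force between straightedge and tube1 above 2.5 N or contact force between straightedge and tube2 above 2.5 N or contact force between straightedge and tube3 above 2.5 N or contact force between straightedge and tube4 above 2.5 N)), for 0.3 s.
At the end, for the whole second after the job is handed in: Tubes flat on the bed against the fence: each centre within 2 mm of its neighbour's along the push, within 0.04 rad of square, over 50 mm beyond the bed's centre; straightedge upright (0.06 rad) on the mat, grip within 60 mm (x) and 80 mm (y) of the mat's centre; all at rest (x of tube2_center in the frame of tube1_center between -0.002 and 0.002 m and x of tube3_center in the frame of tube2_center between -0.002 and 0.002 m and x of tube4_center in the frame of tube3_center between -0.002 and 0.002 m and angle between the x axis of each of tube1_center, tube2_center, tube3_center, tube4_center and the x axis of bed, either way round below 0.04 rad and x of each of tube1_center, tube2_center, tube3_center, tube4_center in the frame of bed above 0.05 m and angle between each of tube1_center, tube2_center, tube3_center, tube4_center's own z axis and vertical below 0.05 rad and x of straightedge_grip in the frame of mat between -0.06 and 0.06 m and y of straightedge_grip in the frame of mat between -0.08 and 0.08 m and angle between straightedge_grip's own z axis and vertical below 0.06 rad and z of straightedge_grip in the frame of mat below 0.068 m and linear speed of each of straightedge, tube1, tube2, tube3, tube4 below 0.01 m/s); the robot touches nothing.
It fails at once if the straightedge presses any one tube with more than 10 N (contact force between straightedge and tube1 above 10 N or contact force between straightedge and tube2 above 10 N or contact force between straightedge and tube3 above 10 N or contact force between straightedge and tube4 above 10 N).
It fails at once if the gripper or arm pushes a tube directly (over 1 N) (contact force between any of the fingers, the arm and tube1 above 1 N or contact force between any of the fingers, the arm and tube2 above 1 N or contact force between any of the fingers, the arm and tube3 above 1 N or contact force between any of the fingers, the arm and tube4 above 1 N).
It fails at once if a tube is lifted or tipped over (angle between any of tube1_center, tube2_center, tube3_center, tube4_center's own z axis and vertical above 0.35 rad or z of any of tube1_center, tube2_center, tube3_center, tube4_center in the frame of bed above 0.045 m).
It fails at once if a thing that is not part of the job is moved by more than 15 mm (distance of any of grease_tin, collar, tape, spray, driver, spanner, offcut from where it was at the start of the episode above 0.015 m).
It also fails if it takes over 61 s, if anything falls off the work surface, if the arm or the gripper's body presses on something with over 40 N, if the wrist force passes 120 N, or if a joint passes its speed limit or range.

## Working session

There is one attempt and no reset: what is moved stays moved. The work goes in short steps, Python scripts to look and compute and a tool call to move; the robot and the scene stay as the last step left them, time stands still between calls to the robot, and variables do not carry over. Pictures are saved under pics/ and viewed, and the job is handed in when it is done.

Besides the shell and the picture viewer there is one more tool, called after "Request:" in YAML: its name, and indented under it one key for each argument. carry_out: Moves the arm, as the interface text tells. Scaled input: -1 to 1 covers 0.03 m each way for a shift and 10 degrees each way for a turn. Its arguments: {"type":"object","properties":{"plan":{"type":"array"},"force":{"type":"number"}},"required":["plan"]}

```bash
ls; mkdir -p pics; cat > look.py <<'E'
from cell import sensors, imaging, ticket
import cv2,sys,json,pickle
def snap(tag,names=("side","top","wrist")):
    o=sensors.get_obs()
    for n in names:
        o=sensors.get_obs()
        c=imaging.read_camera(n)
        cv2.imwrite(f"pics/{tag}_{n}.png",c["color"][:,:,::-1])
        c["obs"]=o
        pickle.dump(c,open(f"pics/{tag}_{n}.pkl","wb"))
    return o
if __name__=="__main__":
    print(snap(sys.argv[1],sys.argv[2:] or ("side","top","wrist")))
E
python3 look.py a
python3 -c "
import pickle
for n in ('side','top','wrist'):
    c=pickle.load(open(f'pics/a_{n}.pkl','rb'));print(n,{k:c[k] for k in c if k not in('color','obs')})"
```

```text
pics
{'time_s': 0.1, 'qpos': array([77.29836985, 18.43444982, -4.01759892, 83.16619376,  1.29704401,
       78.54196156, -3.26027981]), 'joint_velocities': array([ 0.02638085, -0.17280353, -0.08847377, -0.16602247,  0.06419798,
       -0.04481325, -0.0048206 ]), 'effort': array([-2.73965861e-04, -4.92572558e+01, -4.05804282e-01, -3.13399673e+01,
       -6.41330355e-02,  3.94756801e-02,  2.98850080e-05]), 'tool_pos': array([ 0.15169152, -0.63155005,  0.22159035]), 'tool_rot': array([-1.79902749e+02,  6.78563218e-03,  1.35132822e+01]), 'force': array([-0.65394418, -0.2803597 , -0.90023711]), 'wrist_torque': array([ 0.001261  , -0.04630393,  0.04590913]), 'grip_width': 0.08702089358948804}
side {'mtx': array([[618.34844501,   0.        , 318.86771723],
       [  0.        , 618.34844501, 236.64001515],
       [  0.        ,   0.        ,   1.        ]]), 'extrinsics': array([[-0.94642867, -0.32226215, -0.02049078,  0.49287502],
       [-0.22051376,  0.6913594 , -0.68803769,  0.13327935],
       [ 0.235895  , -0.6466601 , -0.7253856 ,  1.59686199],
       [ 0.        ,  0.        ,  0.  
[... 281 characters left out ...]
8607,  0.02614457, -0.18713582,  0.49065827],
       [ 0.18713907, -0.00234417, -0.98233063,  1.13260464],
       [ 0.        ,  0.        ,  0.        ,  1.        ]])}
wrist {'mtx': array([[371.64829954,   0.        , 320.40702693],
       [  0.        , 371.64829954, 246.0789867 ],
       [  0.        ,   0.        ,   1.        ]]), 'tool_from_camera': array([[-1.05875109e-04, -9.54749678e-01, -2.97410561e-01,
         8.19423939e-02],
       [ 9.99999819e-01, -2.77183181e-04,  5.33825908e-04,
         8.51503355e-04],
       [-5.92107318e-04, -2.97410450e-01,  9.54749534e-01,
        -1.62320867e-01],
       [ 0.00000000e+00,  0.00000000e+00,  0.00000000e+00,
         1.00000000e+00]])}
```

View pics/a_side.png

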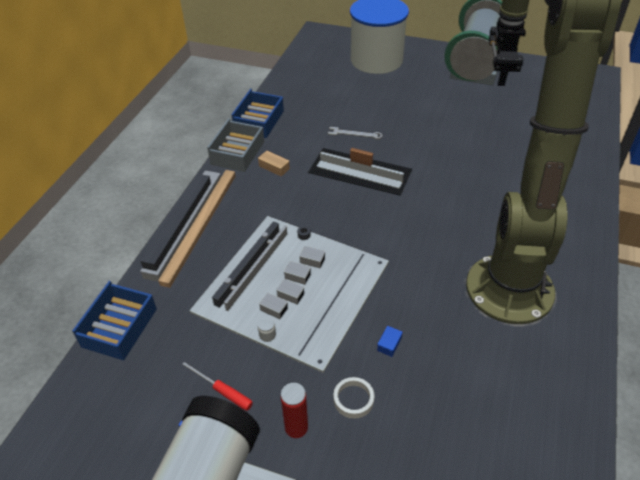

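View pics/a_top.png

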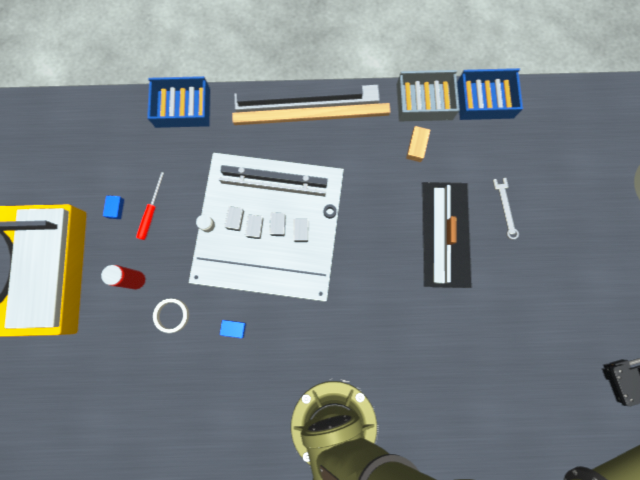

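View pics/a_wrist.png

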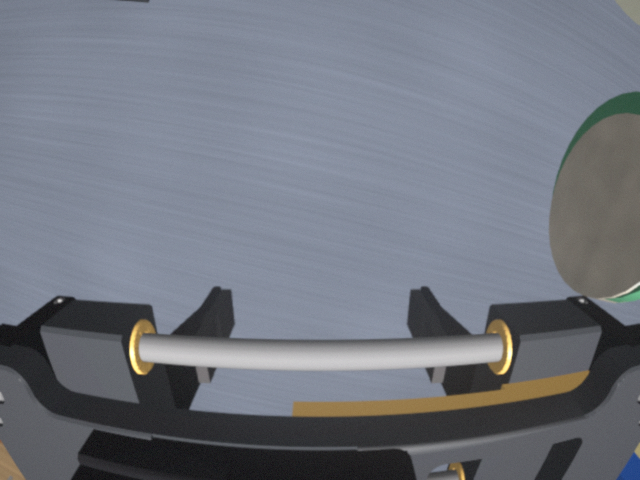

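The side and top views show the bed with the tubes (top view, about (234–301, 218–230)), the fence at about (273, 185), the straightedge on its mat with the grip at about (452, 230), and the foot on the left. The straightedge's pushing face points to world −y. Next I'll enlarge these areas.

```bash
python3 - <<'E'
import cv2
t=cv2.imread('pics/a_top.png');s=cv2.imread('pics/a_side.png')
def crop(im,x0,y0,w,h,k,n):
    cv2.imwrite(n,cv2.resize(im[y0:y0+h,x0:x0+w],None,fx=k,fy=k,interpolation=cv2.INTER_CUBIC))
crop(t,185,148,160,120,5,'pics/c1.png')
crop(t,400,172,100,120,5,'pics/c2.png')
crop(s,190,210,200,155,4,'pics/c3.png')
crop(s,300,140,120,60,6,'pics/c4.png')
E
```

```text
(no output)
```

View pics/c1.png

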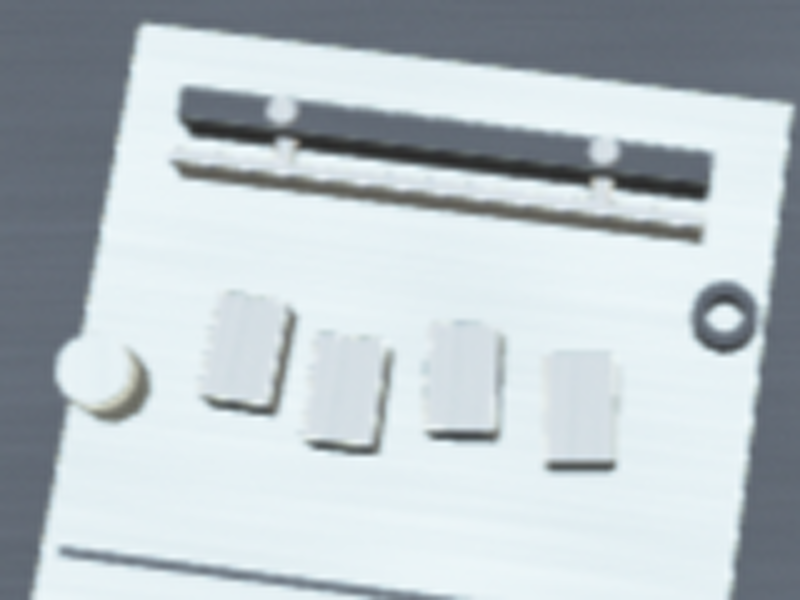

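View pics/c2.png

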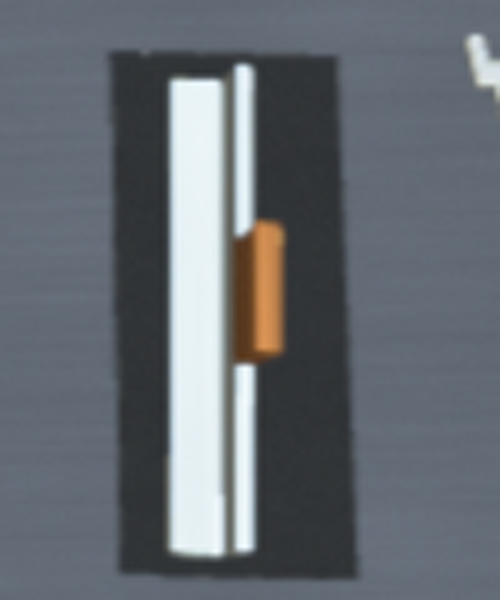

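View pics/c3.png

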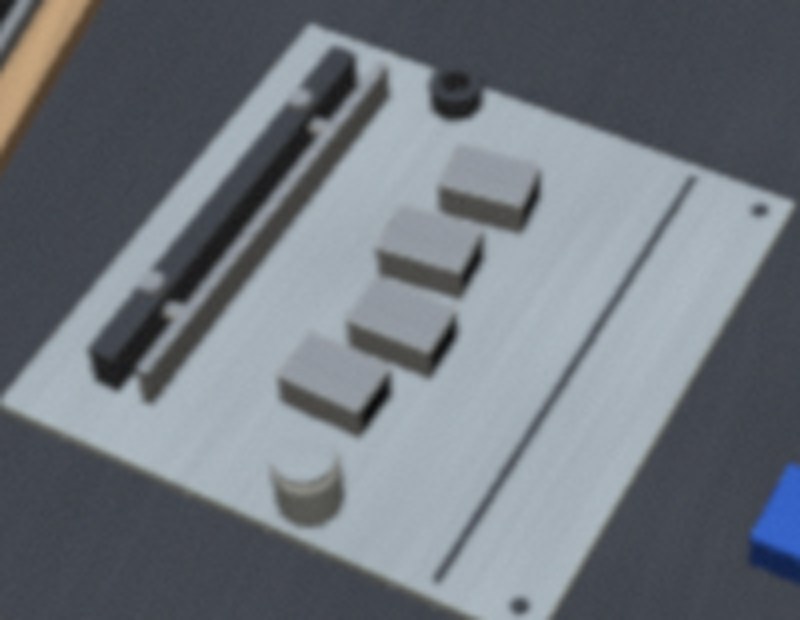

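View pics/c4.png

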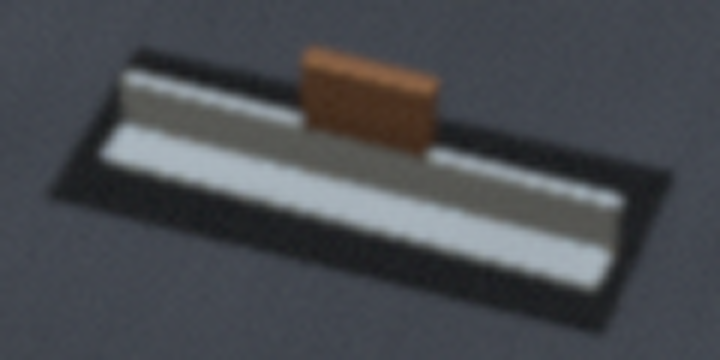

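```bash
cat > geo.py <<'E'
import numpy as np,pickle,cv2
from scipy.optimize import least_squares
C={n:pickle.load(open(f'pics/a_{n}.pkl','rb')) for n in('top','side')}
def proj(n,P):
    P=np.atleast_2d(P);E=C[n]['extrinsics'];q=P@E[:3,:3].T+E[:3,3]
    q=q/q[:,2:];return (q@C[n]['mtx'].T)[:,:2]
def back(n,uv,z):
    E=C[n]['extrinsics'];R=E[:3,:3];o=-R.T@E[:3,3]
    d=np.c_[np.atleast_2d(uv),np.ones(len(np.atleast_2d(uv)))]@np.linalg.inv(C[n]['mtx']).T@R
    return o+d*((z-o[2])/d[:,2])[:,None]
def cr(pts,k,x0,y0): return (np.array(pts,float)+.5)/k-.5+[x0,y0]
def fit(x0,loc,obs,z=None):
    # loc local xy pts(n,2); obs {cam:[(i,uv)]}; params x,y,yaw,z
    def pts(p):
        c,s=np.cos(p[2]),np.sin(p[2]);l=np.array(loc)
        return np.c_[p[0]+c*l[:,0]-s*l[:,1],p[1]+s*l[:,0]+c*l[:,1],np.full(len(l),p[3] if z is None else z)]
    def f(p):
        P=pts(p);return np.concatenate([(proj(n,P[[i for i,_ in o]])-np.array([u for _,u in o])).ravel() for n,o in obs.items()])
    r=least_squares(f,x0[:4 if z is None else 3]);return r.x,r.fun
E
python3 - <<'E'
from geo import *
np.set_printoptions(precision=4,suppress=True)
h=.19
loc=[(h,h),(h,-h),(-h,-h),(-h,h)]
t=cr([(140,22),(793,104)],5,185,148);s=cr([(3,402),(310,22),(795,203)],4,190,210)
obs={'top':[(0,t[0]),(1,t[1]),(2,(326,300)),(3,(189.5,283))],'side':[(0,s[0]),(1,s[1]),(2,s[2]),(3,(322,368))]}
x,r=fit([.6,.1,-.1,.012],loc,obs);print('bed',x,np.rad2deg(x[2]),r)
x,r=fit([.6,.1,-.1,.012],loc,obs,.012);print('bed',x,np.rad2deg(x[2]),r)
bed=x
# mat
t=cr([(110,52),(335,56),(357,577),(121,572)],5,400,172);s=cr([(140,47),(672,172),(605,333),(50,197)],6,300,140)
# mat local: x 130,y300: assume mat x~ world -y (yaw -90)
loc=[(-.065,.15),(.065,.15),(.065,-.15),(-.065,-.15)]
# side: corners: find by proj
x,r=fit([.55,-.27,-1.57,.004],loc,{'top':list(enumerate(t))});print('mat',x,r)
P=proj('side',back('top',t,.004));print(P,s)
# grip top
t=cr([(257,222),(284,224),(282,355),(256,355)],5,400,172)
print('grip top zs=.082:',back('top',t,.082),back('top',t,.082).mean(0))
print(proj('side',back('top',t,.082)), cr([(437,76),(437,90),(303,60),(312,46)],6,300,140))
T={1:[(550,350),(614,350),(612,462),(548,462)],2:[(430,322),(498,325),(495,432),(428,430)],3:[(318,333),(388,340),(376,447),(307,438)],4:[(228,292),(292,305),(273,405),(205,397)]}
c,sn=np.cos(bed[2]),np.sin(bed[2])
def tobed(P): d=P[:,:2]-bed[:2]; return d@np.array([[c,-sn],[sn,c]])
for k,v in T.items():
    t=cr(v,5,185,148);x,r=fit([.6,.1,-.1],[(.03,.02),(.03,-.02),(-.03,-.02),(-.03,.02)],{'top':list(enumerate(t))},.042)
    print(k,x,np.rad2deg(x[2]-bed[2]),tobed(x[None,:2]),np.abs(r).max())
# fence top front edge (z=.048)
t=cr([(176,165),(702,230)],5,185,148);print('fence plate top front',tobed(back('top',t,.048)))
t=cr([(180,178),(700,240)],5,185,148);print('fence plate bottom',tobed(back('top',t,.012)))
s=cr([(150,382),(388,76)],4,190,210);print('side top front',tobed(back('side',s,.048)))
s=cr([(150,402),(388,100)],4,190,210);print('side bot front',tobed(back('side',s,.012)))
E
```

```text
bed [ 0.5369  0.1667 -0.1561  0.0101] -8.943054822394263 [ 0.5424 -0.3839  0.2667 -0.6872  0.7596  0.2162 -0.6133 -0.9609 -0.8361
 -0.1748  0.2128  0.1016  0.3157 -0.7215  1.4077  1.8747]
bed [ 0.5365  0.1671 -0.1561] -8.943025119933267 [ 0.2202 -0.4926  0.1476 -0.7713  0.6055  0.3488 -0.9948 -0.8595 -0.9007
 -0.4547  0.2348 -0.2378  0.4709 -1.0388  1.5056  1.6452]
mat [ 0.4989 -0.3336 -1.6198 -0.0071] [-0.0312 -0.0816 -0.0146  0.0672 -0.0211  0.0415  0.065  -0.0279]
[[308.3833 171.9213]
 [323.3033 147.5368]
 [412.223  168.1137]
 [400.4978 194.5009]] [[322.9167 147.4167]
 [411.5833 168.25  ]
 [400.4167 195.0833]
 [307.9167 172.4167]]
grip top zs=.082: [[ 0.5282 -0.3247  0.082 ]
 [ 0.5267 -0.3388  0.082 ]
 [ 0.4567 -0.3318  0.082 ]
 [ 0.457  -0.3183  0.082 ]] [ 0.4921 -0.3284  0.082 ]
[[350.5665 149.4091]
 [352.3723 146.7077]
 [374.037  152.4354]
 [372.7227 155.1444]] [[372.4167 152.25  ]
 [372.4167 154.5833]
 [350.0833 149.5833]
 [351.5833 147.25  ]]
1 [ 0.5127  0.074  -0.034 ] 6.995630324301005 [[-0.009  -0.0957]] 1.009661136092518
2 [ 0.5304  0.1382 -0.0408] 6.602656117476657 [[-0.0015 -0.0295]] 0.7680953824041126
3 [ 0.5253  0.2012 -0.116 ] 2.2976358920692066 [[-0.0164  0.0319]] 0.5613007631795313
4 [ 0.549   0.2548 -0.1881] -1.8351244182380608 [[-0.0013  0.0885]] 0.7954716374570694
fence plate top front [[ 0.0956  0.1448]
 [ 0.0961 -0.1486]]
fence plate bottom [[ 0.0988  0.1513]
 [ 0.1006 -0.1473]]
side top front [[ 0.0938  0.1559]
 [ 0.0933 -0.1374]]
side bot front [[ 0.1044  0.1482]
 [ 0.101  -0.1465]]
```

```bash
python3 - <<'E'
from geo import *
np.set_printoptions(precision=4,suppress=True)
bed=np.array([.5365,.1671,-.1561])
c,sn=np.cos(bed[2]),np.sin(bed[2])
def tobed(P): d=P[:,:2]-bed[:2]; return d@np.array([[c,-sn],[sn,c]])
# web top, z=.038
t=cr([(234,65),(254,65),(256,550),(235,550)],5,400,172);P=back('top',t,.038);print('web',P)
a=(P[0]+P[1])/2-(P[2]+P[3])/2;print(np.rad2deg(np.arctan2(a[1],a[0])),np.linalg.norm(a),P.mean(0))
t=cr([(170,78),(223,78),(226,556),(170,552)],5,400,172);P=back('top',t,.008);print('foot',P);a=(P[0]+P[1])/2-(P[2]+P[3])/2;print(np.rad2deg(np.arctan2(a[1],a[0])),np.linalg.norm(a))
s=cr([(125,75),(620,200)],6,300,140);P=back('side',s,.038);a=P[0]-P[1];print('web side',P,np.rad2deg(np.arctan2(a[1],a[0])))
t=cr([(110,52),(335,56),(357,577),(121,572)],5,400,172)
loc=[(-.065,.15),(.065,.15),(.065,-.15),(-.065,-.15)]
x,r=fit([.55,-.27,-1.57],loc,{'top':list(enumerate(t))},.004);print('mat',x,np.rad2deg(x[2])+90)
print('tin',tobed(back('top',cr([(95,368)],5,185,148),.062)),'collar',tobed(back('top',cr([(725,315)],5,185,148),.034)))
E
```

```text
web [[ 0.6281 -0.3331  0.038 ]
 [ 0.6278 -0.3442  0.038 ]
 [ 0.359  -0.3231  0.038 ]
 [ 0.3593 -0.3119  0.038 ]]
-4.5033488590161515 0.26968216878819384 [ 0.4935 -0.3281  0.038 ]
foot [[ 0.6306 -0.3053  0.008 ]
 [ 0.6298 -0.3355  0.008 ]
 [ 0.3584 -0.3155  0.008 ]
 [ 0.3614 -0.2851  0.008 ]]
-4.267904088983887 0.27103691387419243
web side [[ 0.6296 -0.337   0.038 ]
 [ 0.3609 -0.317   0.038 ]] -4.255635819054852
mat [ 0.497  -0.3302 -1.6201] -2.82436101453105
tin [[-0.0262  0.1646]] collar [[ 0.0535 -0.167 ]]
```

Request:
carry_out:
  plan:
    - {"fingers":-1,"rz":0.9,"dz":0}
    - {"fingers":-1,"rz":1.0}
    - {"fingers":-1,"dx":1,"dy":-1}
    - {"fingers":-1,"dx":1,"dy":-1}
    - {"fingers":-1,"dx":1,"dy":-1}
    - {"fingers":-1,"dx":1,"dy":-1}
    - {"fingers":-1,"dx":1,"dy":-1}
    - {"fingers":-1,"dx":1,"dy":-1}
    - {"fingers":-1,"dx":1,"dy":-1}
    - {"fingers":-1,"dx":0.5,"dy":-1}
    - {"fingers":-1}

```text
validation failed for argument at $.pl...
```

Request:
carry_out:
  plan:
    - {"fingers":-1,"dx":0,"dy":0,"dz":0,"rx":0,"ry":0,"rz":0.9}
    - {"fingers":-1,"dx":0,"dy":0,"dz":0,"rx":0,"ry":0,"rz":0.9}

```text
time_s: 0.4
tool_pos: [0.1517, -0.6318, 0.2221]
tool_rot: [-180.0, 0.0, -4.8]
force: [-0.1, 0.5, -0.2]
grip_width: 0.0866
```

Request:
carry_out:
  plan:
    - {"fingers":-1,"dx":0.96,"dy":-1,"dz":0.15,"rx":0,"ry":0,"rz":0}
    - {"fingers":-1,"dx":0.96,"dy":-1,"dz":0.15,"rx":0,"ry":0,"rz":0}
    - {"fingers":-1,"dx":0.96,"dy":-1,"dz":0.15,"rx":0,"ry":0,"rz":0}
    - {"fingers":-1,"dx":0.96,"dy":-1,"dz":0.15,"rx":0,"ry":0,"rz":0}
    - {"fingers":-1,"dx":0.96,"dy":-1,"dz":0.15,"rx":0,"ry":0,"rz":0}
    - {"fingers":-1,"dx":0.96,"dy":-1,"dz":0.15,"rx":0,"ry":0,"rz":0}
    - {"fingers":-1,"dx":0.96,"dy":-1,"dz":0.15,"rx":0,"ry":0,"rz":0}
    - {"fingers":-1,"dx":0.96,"dy":-1,"dz":0.15,"rx":0,"ry":0,"rz":0}
    - {"fingers":-1,"dx":0.96,"dy":-1,"dz":0.15,"rx":0,"ry":0,"rz":0}
    - {"fingers":-1,"dx":0.96,"dy":-1,"dz":0.15,"rx":0,"ry":0,"rz":0}
    - {"fingers":-1,"dx":0.96,"dy":-1,"dz":0.15,"rx":0,"ry":0,"rz":0}
    - {"fingers":-1,"dx":0,"dy":0,"dz":0,"rx":0,"ry":0,"rz":0}

```text
time_s: 1.9
tool_pos: [0.4962, -0.3233, 0.1723]
tool_rot: [-179.8, -0.0, -4.1]
force: [-0.1, 0.3, -0.3]
grip_width: 0.0869
```

```bash
python3 look.py b wrist
```

```text
{'time_s': 1.9, 'qpos': array([ 46.18947522,  14.09659033, -18.17711547,  94.96717422,
         4.4350342 ,  71.71649446, -66.94323389]), 'joint_velocities': array([ 2.29590525, -0.69500181,  3.55670892,  0.22660819,  2.07764931,
        0.57407326,  1.24812227]), 'effort': array([ -0.62846677, -42.39366531,  -2.70900987, -30.42949677,
        -0.20141773,  -0.17049065,  -0.20001762]), 'tool_pos': array([ 0.49623348, -0.32333786,  0.17234382]), 'tool_rot': array([-1.79845098e+02, -1.38882364e-02, -4.07076044e+00]), 'force': array([-0.11942501,  0.25584839, -0.28251015]), 'wrist_torque': array([-0.01109457,  0.04628173, -0.02784303]), 'grip_width': 0.08690462684969175}
```

View pics/b_wrist.png

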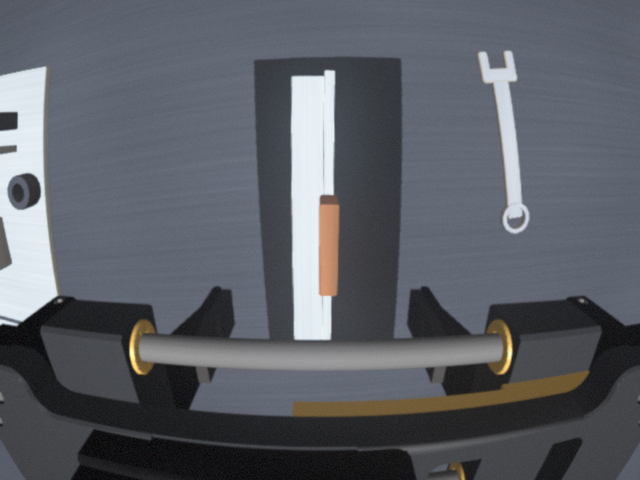

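```bash
cat > wr.py <<'E'
import numpy as np,pickle
from scipy.spatial.transform import Rotation as R
def wback(tag,uv,z):
    c=pickle.load(open(f'pics/{tag}_wrist.pkl','rb'));o=c['obs']
    uv=np.atleast_2d(np.array(uv,float));K=c['mtx'];d=(uv-K[:2,2])/K[0,0]
    th=np.linalg.norm(d,axis=1);ray=np.c_[d/np.maximum(th,1e-9)[:,None]*np.sin(th)[:,None],np.cos(th)]
    T=c['tool_from_camera'];Rw=R.from_euler('xyz',o['tool_rot'],degrees=True).as_matrix()
    D=ray@(Rw@T[:3,:3]).T;O=Rw@T[:3,3]+o['tool_pos']
    return O+D*((z-O[2])/D[:,2])[:,None]
E
python3 - <<'E'
import cv2
from wr import *
im=cv2.imread('pics/b_wrist.png');cv2.imwrite('pics/c5.png',cv2.resize(im[180:310,270:390],None,fx=4,fy=4,interpolation=cv2.INTER_CUBIC))
P=wback('b',[(320,204),(338,204),(336,295),(320,295)],.082);print(P.round(4),P.mean(0))
P=wback('b',[(324.5,71),(335,71)],.038);print(P)
P=wback('b',[(254,60),(401,59)],.004);print('mat far corners',P)
E
```

```text
[[ 0.5301 -0.3262  0.082 ]
 [ 0.5293 -0.3386  0.082 ]
 [ 0.4607 -0.3332  0.082 ]
 [ 0.4616 -0.3213  0.082 ]] [ 0.4954271  -0.32984183  0.082     ]
[[ 0.62857874 -0.33662061  0.038     ]
 [ 0.62805806 -0.34480189  0.038     ]]
mat far corners [[ 0.65065454 -0.27635811  0.004     ]
 [ 0.64317197 -0.40576267  0.004     ]]
```

View pics/c5.png

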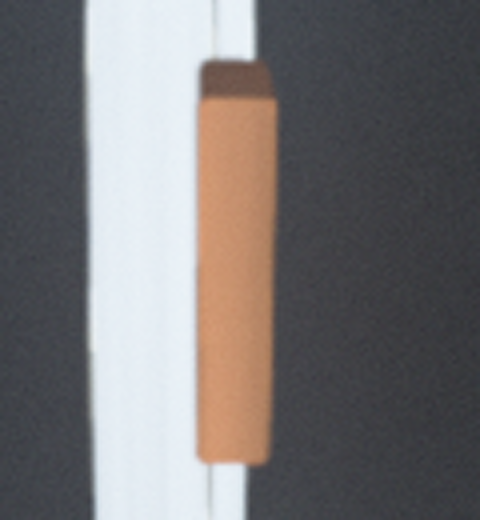

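Request:
carry_out:
  plan:
    - {"fingers":-1,"dx":0,"dy":0.2,"dz":0.8,"rx":0,"ry":0,"rz":0}
    - {"fingers":-1,"dx":0,"dy":0,"dz":0.8,"rx":0,"ry":0,"rz":0}
    - {"fingers":-1,"dx":0,"dy":0,"dz":0.8,"rx":0,"ry":0,"rz":0}
    - {"fingers":-1,"dx":0,"dy":0,"dz":0.8,"rx":0,"ry":0,"rz":0}
    - {"fingers":-1,"dx":0,"dy":0,"dz":0.5,"rx":0,"ry":0,"rz":0}
    - {"fingers":-1,"dx":0,"dy":0,"dz":0.3,"rx":0,"ry":0,"rz":0}
    - {"fingers":-1,"dx":0,"dy":0,"dz":0,"rx":0,"ry":0,"rz":0}
    - {"fingers":-1,"dx":0,"dy":0,"dz":0,"rx":0,"ry":0,"rz":0}

```text
time_s: 2.95
tool_pos: [0.4936, -0.3343, 0.0539]
tool_rot: [179.9, -0.1, -4.5]
force: [0.9, 0.3, 0.3]
grip_width: 0.0871
```

Request:
carry_out:
  plan:
    - {"fingers":-1,"dx":0,"dy":-0.15,"dz":0.33,"rx":0,"ry":0,"rz":0}
    - {"fingers":-1,"dx":0,"dy":0,"dz":0,"rx":0,"ry":0,"rz":0}
    - {"fingers":-1,"dx":0,"dy":0,"dz":0,"rx":0,"ry":0,"rz":0}

```text
time_s: 3.32
tool_pos: [0.4934, -0.3293, 0.0431]
tool_rot: [180.0, 0.0, -4.5]
force: [0.3, -0.3, -0.5]
grip_width: 0.0873
```

```bash
python3 look.py c wrist side|head -c 30; python3 -c "
import cv2
im=cv2.imread('pics/c_side.png');cv2.imwrite('pics/c6.png',cv2.resize(im[100:220,280:440],None,fx=5,fy=5,interpolation=cv2.INTER_CUBIC))"
```

```text
{'time_s': 3.375, 'qpos': arra
```

View pics/c6.png

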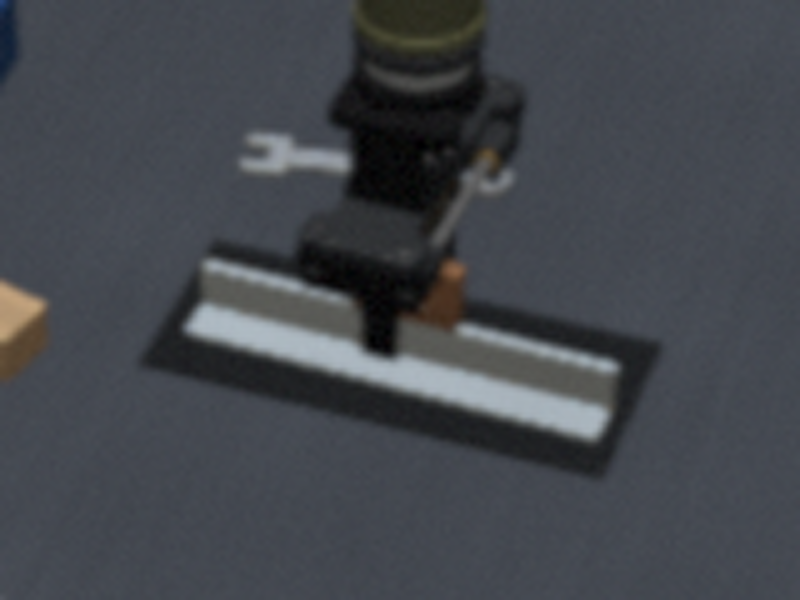

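View pics/c_wrist.png

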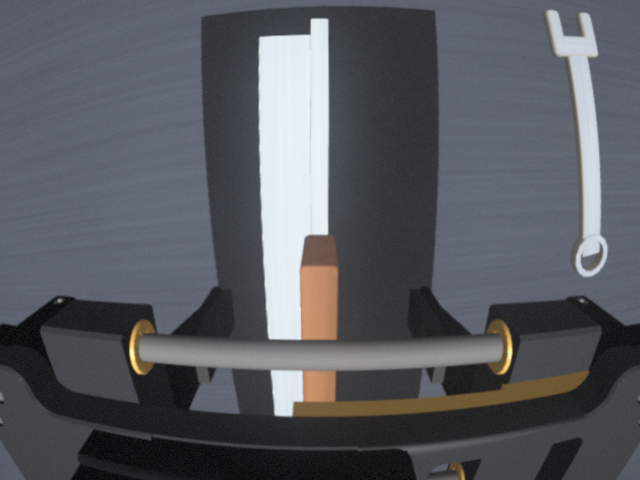

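The grip (columns 302–338) sits centred between the fingers, and the fingertips are just above the web. I'll close the gripper now.

Request:
carry_out:
  force: 58
  plan:
    - {"fingers":1,"dx":0,"dy":0,"dz":0,"rx":0,"ry":0,"rz":0}
    - {"fingers":1,"dx":0,"dy":0,"dz":0,"rx":0,"ry":0,"rz":0}
    - {"fingers":1,"dx":0,"dy":0,"dz":0,"rx":0,"ry":0,"rz":0}
    - {"fingers":1,"dx":0,"dy":0,"dz":0,"rx":0,"ry":0,"rz":0}
    - {"fingers":1,"dx":0,"dy":0,"dz":0,"rx":0,"ry":0,"rz":0}
    - {"fingers":1,"dx":0,"dy":0,"dz":0,"rx":0,"ry":0,"rz":0}

```text
time_s: 4.18
tool_pos: [0.4933, -0.3293, 0.0431]
tool_rot: [180.0, 0.0, -4.5]
force: [-0.6, 1.2, 0.5]
grip_width: 0.0351
```

Request:
carry_out:
  force: 58
  plan:
    - {"fingers":1,"dx":0,"dy":0,"dz":0,"rx":0,"ry":0,"rz":0}
    - {"fingers":1,"dx":0,"dy":0,"dz":0,"rx":0,"ry":0,"rz":0}
    - {"fingers":1,"dx":0,"dy":0,"dz":0,"rx":0,"ry":0,"rz":0}
    - {"fingers":1,"dx":0,"dy":0,"dz":0,"rx":0,"ry":0,"rz":0}

```text
time_s: 4.68
tool_pos: [0.4934, -0.3293, 0.0431]
tool_rot: [180.0, 0.0, -4.5]
force: [0.2, 0.2, -0.9]
grip_width: 0.0134
```

Request:
carry_out:
  plan:
    - {"fingers":1,"dx":0,"dy":0,"dz":-0.3,"rx":0,"ry":0,"rz":0}
    - {"fingers":1,"dx":0,"dy":0,"dz":-0.8,"rx":0,"ry":0,"rz":0}
    - {"fingers":1,"dx":0,"dy":0,"dz":-0.8,"rx":0,"ry":0,"rz":0}
    - {"fingers":1,"dx":0,"dy":0,"dz":-0.8,"rx":0,"ry":0,"rz":0}
    - {"fingers":1,"dx":0,"dy":0,"dz":-0.8,"rx":0,"ry":0,"rz":0}
    - {"fingers":1,"dx":0,"dy":0,"dz":-0.5,"rx":0,"ry":0,"rz":0}
    - {"fingers":1,"dx":0,"dy":0,"dz":0,"rx":0,"ry":0,"rz":0}
    - {"fingers":1,"dx":0,"dy":0,"dz":0,"rx":0,"ry":0,"rz":0}

```text
time_s: 5.68
tool_pos: [0.4927, -0.329, 0.162]
tool_rot: [-180.0, 0.1, -4.5]
force: [-0.5, 0.7, -2.6]
grip_width: 0.0133
```

Lifted; the force reads −2.6 N, which matches the straightedge's weight. Next I'll turn it.

Request:
carry_out:
  plan:
    - {"fingers":1,"dx":0,"dy":0,"dz":0,"rx":0,"ry":0,"rz":-0.55}
    - {"fingers":1,"dx":0,"dy":0,"dz":0,"rx":0,"ry":0,"rz":-0.9}
    - {"fingers":1,"dx":0,"dy":0,"dz":0,"rx":0,"ry":0,"rz":-0.9}
    - {"fingers":1,"dx":0,"dy":0,"dz":0,"rx":0,"ry":0,"rz":-0.9}
    - {"fingers":1,"dx":0,"dy":0,"dz":0,"rx":0,"ry":0,"rz":-0.9}
    - {"fingers":1,"dx":0,"dy":0,"dz":0,"rx":0,"ry":0,"rz":-0.9}
    - {"fingers":1,"dx":0,"dy":0,"dz":0,"rx":0,"ry":0,"rz":-0.9}
    - {"fingers":1,"dx":0,"dy":0,"dz":0,"rx":0,"ry":0,"rz":-0.9}
    - {"fingers":1,"dx":0,"dy":0,"dz":0,"rx":0,"ry":0,"rz":-0.9}
    - {"fingers":1,"dx":0,"dy":0,"dz":0,"rx":0,"ry":0,"rz":-0.8}
    - {"fingers":1,"dx":0,"dy":0,"dz":0,"rx":0,"ry":0,"rz":0}
    - {"fingers":1,"dx":0,"dy":0,"dz":0,"rx":0,"ry":0,"rz":0}

```text
time_s: 7.18
tool_pos: [0.493, -0.3292, 0.1624]
tool_rot: [-179.9, -0.0, 80.9]
force: [0.7, -0.1, -2.5]
grip_width: 0.0134
```

Request:
carry_out:
  plan:
    - {"fingers":1,"dx":0.5,"dy":-0.2,"dz":0,"rx":0,"ry":0,"rz":0}
    - {"fingers":1,"dx":1,"dy":-0.2,"dz":0,"rx":0,"ry":0,"rz":0}
    - {"fingers":1,"dx":1,"dy":-0.2,"dz":0,"rx":0,"ry":0,"rz":0}
    - {"fingers":1,"dx":1,"dy":-0.2,"dz":0,"rx":0,"ry":0,"rz":0}
    - {"fingers":1,"dx":1,"dy":-0.2,"dz":0,"rx":0,"ry":0,"rz":0}
    - {"fingers":1,"dx":1,"dy":-0.2,"dz":0,"rx":0,"ry":0,"rz":0}
    - {"fingers":1,"dx":1,"dy":-0.2,"dz":0,"rx":0,"ry":0,"rz":0}
    - {"fingers":1,"dx":1,"dy":-0.2,"dz":0,"rx":0,"ry":0,"rz":0}
    - {"fingers":1,"dx":1,"dy":-0.2,"dz":0,"rx":0,"ry":0,"rz":0}
    - {"fingers":1,"dx":1,"dy":-0.2,"dz":0,"rx":0,"ry":0,"rz":0}
    - {"fingers":1,"dx":1,"dy":-0.2,"dz":0,"rx":0,"ry":0,"rz":0}
    - {"fingers":1,"dx":1,"dy":-0.2,"dz":0,"rx":0,"ry":0,"rz":0}

```text
time_s: 8.68
tool_pos: [0.4752, 0.0247, 0.1631]
tool_rot: [180.0, 0.0, 81.0]
force: [0.4, -0.6, -2.9]
grip_width: 0.0137
```

Request:
carry_out:
  plan:
    - {"fingers":1,"dx":1,"dy":-0.3,"dz":0,"rx":0,"ry":0,"rz":0}
    - {"fingers":1,"dx":1,"dy":-0.3,"dz":0,"rx":0,"ry":0,"rz":0}
    - {"fingers":1,"dx":1,"dy":-0.3,"dz":0,"rx":0,"ry":0,"rz":0}
    - {"fingers":1,"dx":1,"dy":-0.3,"dz":0,"rx":0,"ry":0,"rz":0}
    - {"fingers":1,"dx":0.9,"dy":-0.1,"dz":0,"rx":0,"ry":0,"rz":0}
    - {"fingers":1,"dx":0,"dy":0,"dz":0,"rx":0,"ry":0,"rz":0}
    - {"fingers":1,"dx":0,"dy":0,"dz":0,"rx":0,"ry":0,"rz":0}

```text
time_s: 9.55
tool_pos: [0.46, 0.1735, 0.1629]
tool_rot: [-180.0, 0.1, 81.0]
force: [0.5, -0.1, -2.7]
grip_width: 0.0136
```

```bash
python3 look.py d wrist side top|head -c 30; python3 -c "
import cv2
im=cv2.imread('pics/d_side.png');cv2.imwrite('pics/c7.png',cv2.resize(im[180:380,180:400],None,fx=3.5,fy=3,interpolation=cv2.INTER_CUBIC))"
```

```text
{'time_s': 9.65, 'qpos': array
```

View pics/c7.png

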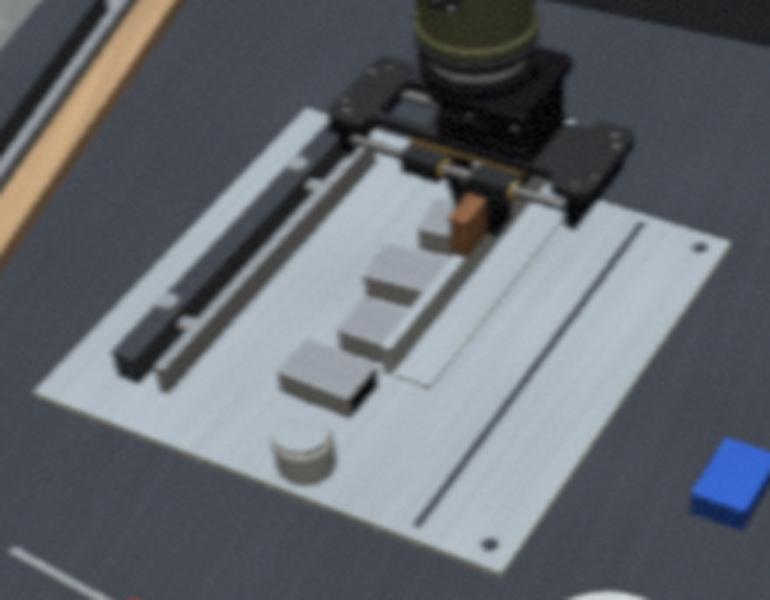

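View pics/d_wrist.png

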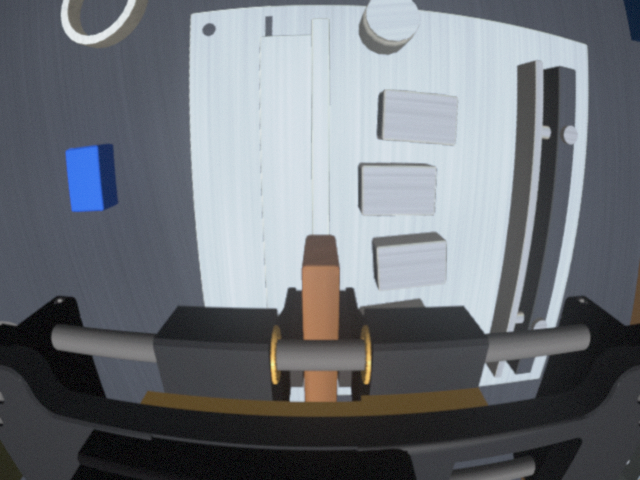

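View pics/d_top.png

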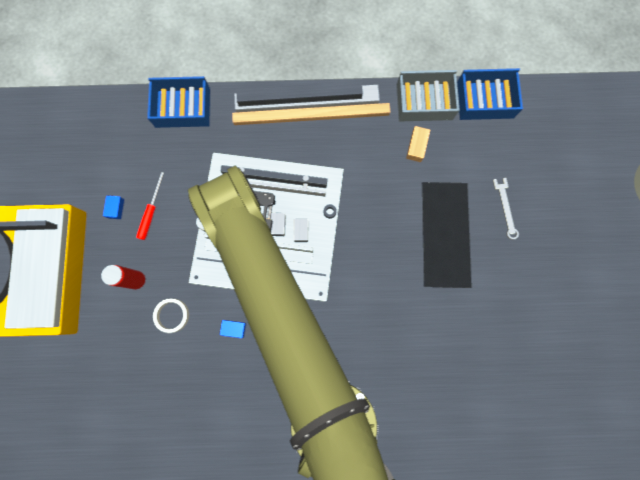

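```bash
python3 -c "
import cv2
im=cv2.imread('pics/d_wrist.png');cv2.imwrite('pics/c8.png',cv2.resize(im[0:200,350:600],None,fx=3.2,fy=3,interpolation=cv2.INTER_CUBIC))
cv2.imwrite('pics/c9.png',cv2.resize(im[180:390,350:600],None,fx=3.2,fy=2.857,interpolation=cv2.INTER_CUBIC))"
```

```text
(no output)
```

View pics/c8.png

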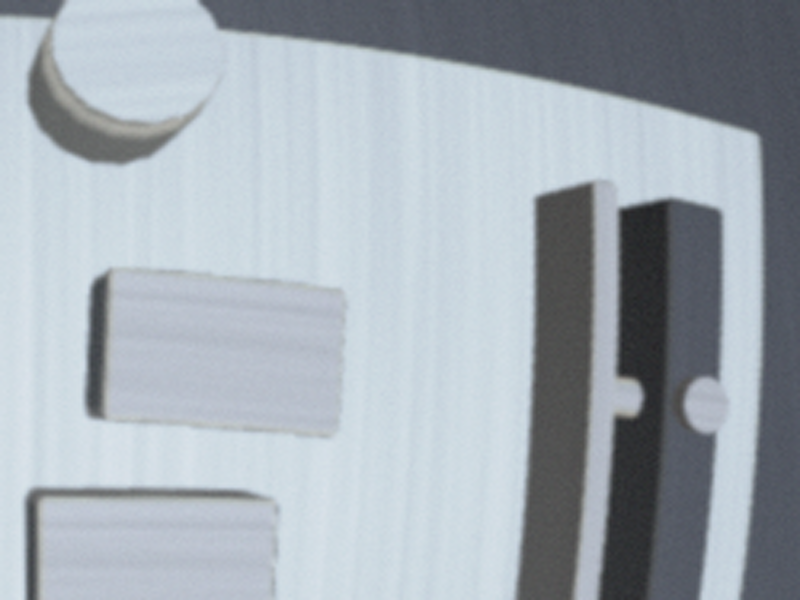

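View pics/c9.png

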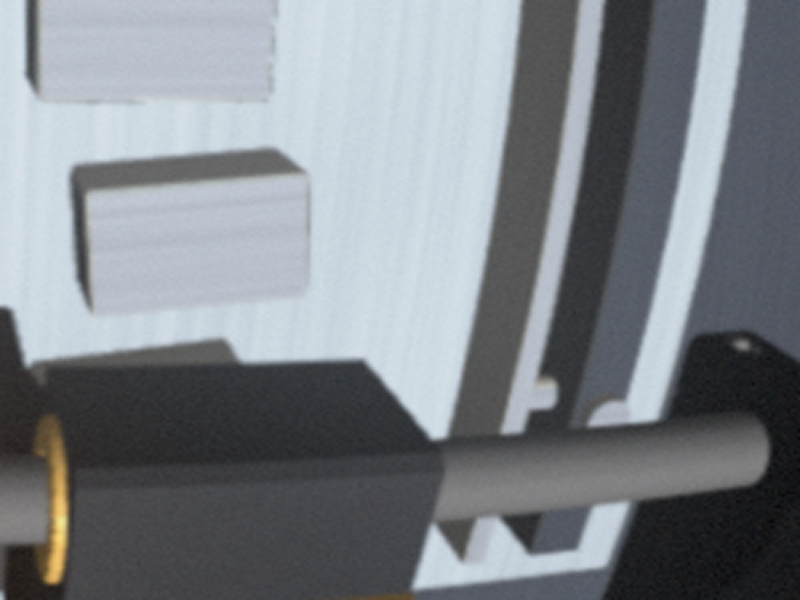

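```bash
python3 - <<'E'
from wr import *
np.set_printoptions(precision=4,suppress=True)
def A(p): p=np.array(p,float);return (p+.5)/[3.2,3]-.5+[350,0]
def B(p): p=np.array(p,float);return (p+.5)/[3.2,2.857]-.5+[350,180]
def ang(P): d=P[0]-P[-1];return np.rad2deg(np.arctan2(-d[0],d[1]))
bed=np.array([.5365,.1671,-.1561]);c,s=np.cos(bed[2]),np.sin(bed[2])
def tobed(P): return (P[:,:2]-bed[:2])@np.array([[c,-s],[s,c]])
for n,uv,z in [('face bottom',np.r_[A([(537,198),(530,400),(521,580)]),B([(507,130),(487,260),(455,430)])],.012),
 ('face top',np.r_[A([(597,185),(592,400),(577,570)]),B([(558,180),(535,310),(505,430),(466,560)])],.048),
 ('bed edge',np.r_[A([(760,135),(757,400),(742,580)]),B([(715,210),(680,370)])],.012)]:
    P=wback('d',uv,z);print(n,'yaw',ang(P));print(tobed(P))
for k,uv in {4:A([(345,290),(333,437),(105,418),(112,270)]),3:np.r_[A([(277,500)]),B([(272,100),(40,100)]),A([(38,497)])],2:B([(308,172),(308,292),(95,312),(85,190)])}.items():
    P=tobed(wback('d',uv,.042));print(k,P.mean(0),P[2:,0])
P=wback('d',[(312.5,20),(328.5,20)],.157);print('web end',tobed(P),tobed(np.array([[.46,.1735]])))
E
```

```text
face bottom yaw -8.644231878717463
[[ 0.1025  0.149 ]
 [ 0.1012  0.0854]
 [ 0.1027  0.0294]
 [ 0.1018 -0.0017]
 [ 0.1022 -0.0478]
 [ 0.1039 -0.1152]]
face top yaw -9.05546618489333
[[ 0.1007  0.1476]
 [ 0.1     0.0863]
 [ 0.0995  0.0384]
 [ 0.1003 -0.0081]
 [ 0.101  -0.051 ]
 [ 0.1007 -0.0946]
 [ 0.1002 -0.1484]]
bed edge yaw -8.299252913382254
[[ 0.1901  0.1881]
 [ 0.1888  0.0956]
 [ 0.1895  0.0341]
 [ 0.1909 -0.0304]
 [ 0.1933 -0.0963]]
4 [0.0004 0.0904] [-0.0292 -0.0279]
3 [-0.0147  0.0326] [-0.0437 -0.045 ]
2 [ 0.0001 -0.0291] [-0.0269 -0.0315]
web end [[-0.0797  0.1287]
 [-0.0726  0.1287]] [[-0.0766 -0.0056]]
```

Request:
carry_out:
  plan:
    - {"fingers":1,"dx":0.1,"dy":0,"dz":0.5,"rx":0,"ry":0,"rz":0}
    - {"fingers":1,"dx":0,"dy":0,"dz":0.8,"rx":0,"ry":0,"rz":0}
    - {"fingers":1,"dx":0,"dy":0,"dz":0.8,"rx":0,"ry":0,"rz":0}
    - {"fingers":1,"dx":0,"dy":0,"dz":0.8,"rx":0,"ry":0,"rz":0}
    - {"fingers":1,"dx":0,"dy":0,"dz":0.4,"rx":0,"ry":0,"rz":0}
    - {"fingers":1,"dx":0,"dy":0,"dz":0.2,"rx":0,"ry":0,"rz":0}
    - {"fingers":1,"dx":0,"dy":0,"dz":0,"rx":0,"ry":0,"rz":0}
    - {"fingers":1,"dx":0,"dy":0,"dz":0,"rx":0,"ry":0,"rz":0}

```text
time_s: 10.7
tool_pos: [0.4617, 0.1772, 0.0588]
tool_rot: [179.9, -0.0, 81.0]
force: [-0.2, -0.1, -3.6]
grip_width: 0.0138
```

```bash
python3 look.py e wrist side|head -c 30; python3 -c "
import cv2
im=cv2.imread('pics/e_side.png');cv2.imwrite('pics/c10.png',cv2.resize(im[180:380,180:400],None,fx=3.5,fy=3,interpolation=cv2.INTER_CUBIC))"
```

```text
{'time_s': 10.75, 'qpos': arra
```

View pics/c10.png

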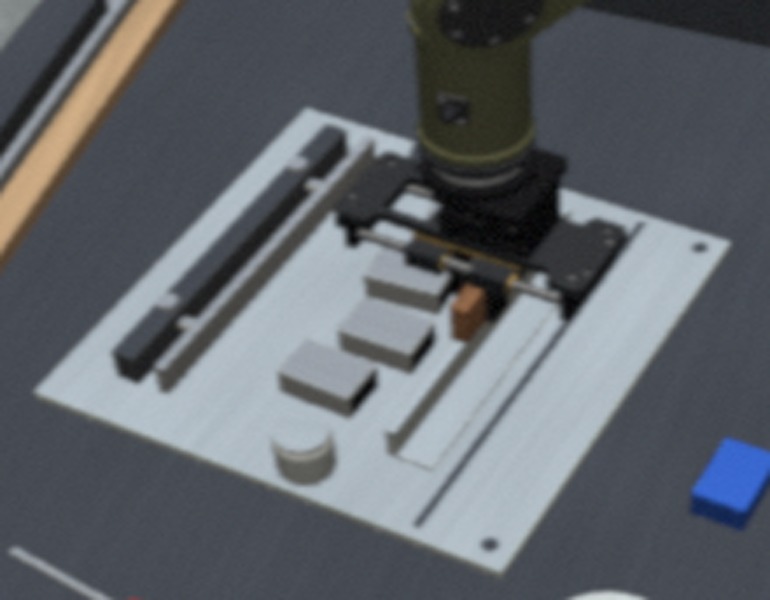

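View pics/e_wrist.png

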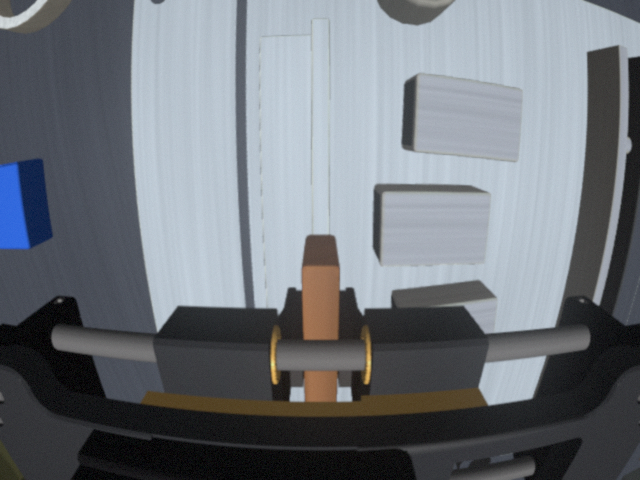

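Request:
carry_out:
  plan:
    - {"fingers":1,"dx":0,"dy":0,"dz":0.13,"rx":0,"ry":0,"rz":0}
    - {"fingers":1,"dx":0,"dy":0.2,"dz":0,"rx":0,"ry":0,"rz":0}
    - {"fingers":1,"dx":0,"dy":0.2,"dz":0,"rx":0,"ry":0,"rz":0}
    - {"fingers":1,"dx":0,"dy":0.1,"dz":0,"rx":0,"ry":0,"rz":0}
    - {"fingers":1,"dx":0,"dy":0.1,"dz":0,"rx":0,"ry":0,"rz":0}
    - {"fingers":1,"dx":0,"dy":0.1,"dz":0,"rx":0,"ry":0,"rz":0}
    - {"fingers":1,"dx":0,"dy":0.1,"dz":0,"rx":0,"ry":0,"rz":0}
    - {"fingers":1,"dx":0,"dy":0.1,"dz":0,"rx":0,"ry":0,"rz":0}
    - {"fingers":1,"dx":0,"dy":0.1,"dz":0,"rx":0,"ry":0,"rz":0}

```text
time_s: 11.92
tool_pos: [0.4904, 0.1724, 0.0541]
tool_rot: [-179.9, 0.0, 81.0]
force: [-0.6, -0.4, -1.6]
grip_width: 0.0139
```

```bash
cat > st.py <<'E'
from cell import sensors
import numpy as np
np.set_printoptions(precision=4,suppress=True)
o=sensors.get_obs();p=o['tool_pos'];c,s=np.cos(-.1561),np.sin(-.1561)
d=p[:2]-[.5365,.1671];f=o['force'];t=o['wrist_torque']
print('t',o['time_s'],'bed face x',c*d[0]+s*d[1]+.004,'y',-s*d[0]+c*d[1],'z',p[2],'rot',o['tool_rot'])
print('Fx_bed',c*f[0]+s*f[1],'Fy',-s*f[0]+c*f[1],'Fz',f[2],'T',t,'grip',o['grip_width'])
E
python3 st.py
```

```text
t 11.925 bed face x -0.042382943557049496 y -0.001968750690865756 z 0.05414208442626828 rot [-179.9457    0.0146   81.0257]
Fx_bed -0.5434151960943044 Fy -0.5331572272741479 Fz -1.5504238736113007 T [0.0997 0.2745 0.0281] grip 0.01386014260062705
```

Request:
carry_out:
  plan:
    - {"fingers":1,"dx":0,"dy":0.1,"dz":0,"rx":0,"ry":0,"rz":0}
    - {"fingers":1,"dx":0,"dy":0.1,"dz":0,"rx":0,"ry":0,"rz":0}
    - {"fingers":1,"dx":0,"dy":0.1,"dz":0,"rx":0,"ry":0,"rz":0}
    - {"fingers":1,"dx":0,"dy":0.1,"dz":0,"rx":0,"ry":0,"rz":0}
    - {"fingers":1,"dx":0,"dy":0.1,"dz":0,"rx":0,"ry":0,"rz":0}
    - {"fingers":1,"dx":0,"dy":0.1,"dz":0,"rx":0,"ry":0,"rz":0}
    - {"fingers":1,"dx":0,"dy":0.1,"dz":0,"rx":0,"ry":0,"rz":0}
    - {"fingers":1,"dx":0,"dy":0.1,"dz":0,"rx":0,"ry":0,"rz":0}
    - {"fingers":1,"dx":0,"dy":0.1,"dz":0,"rx":0,"ry":0,"rz":0}
    - {"fingers":1,"dx":0,"dy":0.1,"dz":0,"rx":0,"ry":0,"rz":0}

```text
time_s: 13.18
tool_pos: [0.5206, 0.1673, 0.0541]
tool_rot: [180.0, 0.0, 81.0]
force: [-3.1, 0.4, -3.0]
grip_width: 0.0137
```

```bash
python3 st.py; python3 look.py f wrist side|head -c 30; python3 -c "
import cv2
im=cv2.imread('pics/f_side.png');cv2.imwrite('pics/c11.png',cv2.resize(im[180:380,180:400],None,fx=3.5,fy=3,interpolation=cv2.INTER_CUBIC))"
```

```text
t 13.175 bed face x -0.011720416620828095 y -0.0023197606637158394 z 0.054068696792260146 rot [179.9948   0.0168  80.9993]
Fx_bed -3.129840497983602 Fy -0.13331884697270163 Fz -2.9850967224127456 T [ 0.0817  0.654  -0.0165] grip 0.013692751855849805
{'time_s': 13.225, 'qpos': arr
```

View pics/c11.png

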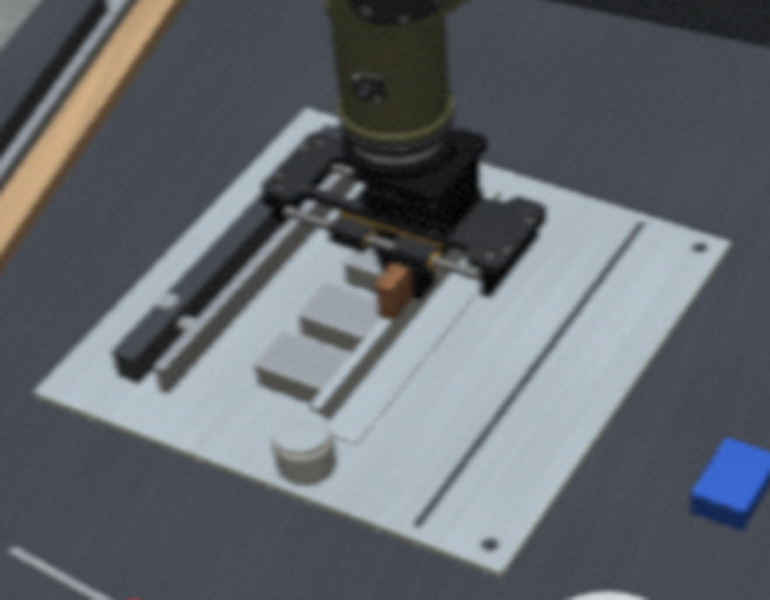

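View pics/f_wrist.png

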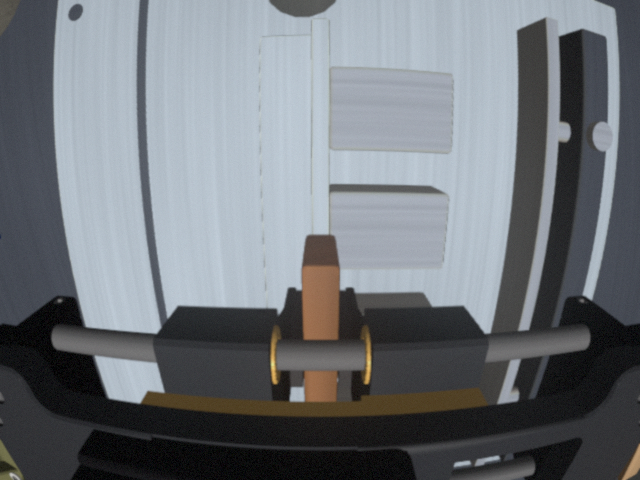

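Request:
carry_out:
  plan:
    - {"fingers":1,"dx":0,"dy":0.1,"dz":0,"rx":0,"ry":0,"rz":0}
    - {"fingers":1,"dx":0,"dy":0.1,"dz":0,"rx":0,"ry":0,"rz":0}
    - {"fingers":1,"dx":0,"dy":0.1,"dz":0,"rx":0,"ry":0,"rz":0}
    - {"fingers":1,"dx":0,"dy":0.1,"dz":0,"rx":0,"ry":0,"rz":0}
    - {"fingers":1,"dx":0,"dy":0.1,"dz":0,"rx":0,"ry":0,"rz":0}
    - {"fingers":1,"dx":0,"dy":0.1,"dz":0,"rx":0,"ry":0,"rz":0}
    - {"fingers":1,"dx":0,"dy":0.1,"dz":0,"rx":0,"ry":0,"rz":0}
    - {"fingers":1,"dx":0,"dy":0.1,"dz":0,"rx":0,"ry":0,"rz":0}
    - {"fingers":1,"dx":0,"dy":0.1,"dz":0,"rx":0,"ry":0,"rz":0}
    - {"fingers":1,"dx":0,"dy":0.1,"dz":0,"rx":0,"ry":0,"rz":0}
    - {"fingers":1,"dx":0,"dy":0.1,"dz":0,"rx":0,"ry":0,"rz":0}
    - {"fingers":1,"dx":0,"dy":0.1,"dz":0,"rx":0,"ry":0,"rz":0}

```text
time_s: 14.78
tool_pos: [0.5561, 0.1619, 0.0542]
tool_rot: [-180.0, 0.0, 81.0]
force: [-3.4, 0.6, -2.0]
grip_width: 0.0135
```

```bash
python3 st.py; python3 look.py g wrist |head -c 30; python3 -c "
import cv2
im=cv2.imread('pics/g_wrist.png');cv2.imwrite('pics/c12.png',cv2.resize(im[0:300,300:620],None,fx=2.5,fy=2,interpolation=cv2.INTER_CUBIC))"
```

```text
t 14.775 bed face x 0.024162550739666413 y -0.0021134881912641197 z 0.054222319618688807 rot [-179.999     0.0059   81.0101]
Fx_bed -3.4126632190624364 Fy 0.0959666246991101 Fz -1.9976799602875752 T [0.0559 0.7716 0.0103] grip 0.013503596832927902
{'time_s': 14.775, 'qpos': arr
```

View pics/c12.png

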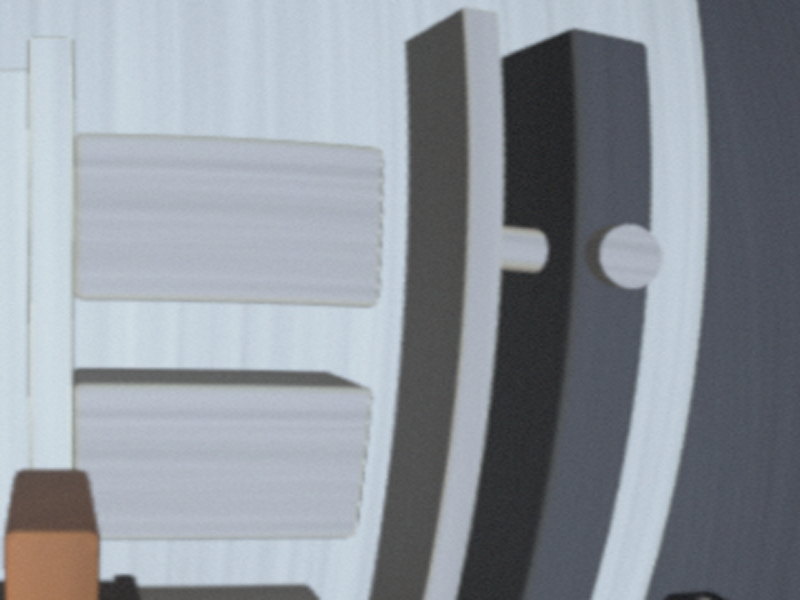

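Request:
carry_out:
  plan:
    - {"fingers":1,"dx":0,"dy":0.1,"dz":0,"rx":0,"ry":0,"rz":0}
    - {"fingers":1,"dx":0,"dy":0.1,"dz":0,"rx":0,"ry":0,"rz":0}
    - {"fingers":1,"dx":0,"dy":0.1,"dz":0,"rx":0,"ry":0,"rz":0}
    - {"fingers":1,"dx":0,"dy":0.07,"dz":0,"rx":0,"ry":0,"rz":0}
    - {"fingers":1,"dx":0,"dy":0.04,"dz":0,"rx":0,"ry":0,"rz":0}
    - {"fingers":1,"dx":0,"dy":0.03,"dz":0,"rx":0,"ry":0,"rz":0}

```text
time_s: 15.58
tool_pos: [0.5688, 0.1599, 0.0542]
tool_rot: [-180.0, 0.0, 81.0]
force: [-4.0, -0.1, -3.0]
grip_width: 0.0139
```

```bash
python3 st.py; python3 look.py h wrist |head -c 30; python3 -c "
import cv2
im=cv2.imread('pics/h_wrist.png');cv2.imwrite('pics/c13.png',cv2.resize(im[0:300,300:620],None,fx=2.5,fy=2,interpolation=cv2.INTER_CUBIC))"
```

```text
t 15.575 bed face x 0.0370687073617241 y -0.00210220741044736 z 0.05422649901594273 rot [-179.9849    0.0109   81.0177]
Fx_bed -3.9200676197701108 Fy -0.765482273232105 Fz -2.955021937998266 T [ 0.0829  0.8774 -0.0091] grip 0.013902441025399764
{'time_s': 15.575, 'qpos': arr
```

View pics/c13.png

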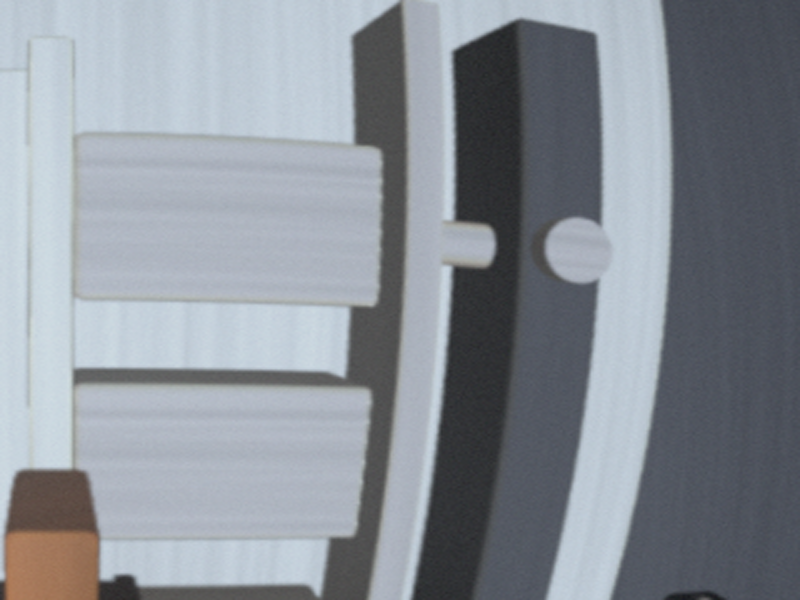

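Request:
carry_out:
  plan:
    - {"fingers":1,"dx":0,"dy":0.03,"dz":0,"rx":0,"ry":0,"rz":0}
    - {"fingers":1,"dx":0,"dy":0.03,"dz":0,"rx":0,"ry":0,"rz":0}
    - {"fingers":1,"dx":0,"dy":0.03,"dz":0,"rx":0,"ry":0,"rz":0}

```text
time_s: 16.0
tool_pos: [0.5712, 0.1596, 0.0542]
tool_rot: [-179.9, 0.0, 81.0]
force: [-6.8, -0.4, -0.3]
grip_width: 0.0135
```

```bash
python3 st.py
```

```text
t 16.0 bed face x 0.03941147942847534 y -0.0020643131647166977 z 0.05423765636731195 rot [-179.9417    0.0144   81.0071]
Fx_bed -6.629548589974644 Fy -1.4256843221475561 Fz -0.2928225261504407 T [ 0.1808  1.4694 -0.0324] grip 0.013515297381797305
```

Request:
carry_out:
  plan:
    - {"fingers":1,"dx":0,"dy":0.02,"dz":0,"rx":0,"ry":0,"rz":0}
    - {"fingers":1,"dx":0,"dy":0.02,"dz":0,"rx":0,"ry":0,"rz":0}

```text
time_s: 16.25
tool_pos: [0.5712, 0.1596, 0.0541]
tool_rot: [-179.8, 0.1, 81.0]
force: [-8.8, -0.1, 2.5]
grip_width: 0.0136
```

```bash
python3 st.py
```

```text
t 16.25 bed face x 0.03945537754385979 y -0.0020373122442806663 z 0.05413755063986998 rot [-179.82      0.0538   81.0253]
Fx_bed -8.691134578140502 Fy -1.4817988718302808 Fz 2.4942635508059094 T [ 0.1232  1.8971 -0.0781] grip 0.013616945313687474
```

```bash
python3 look.py i wrist side |head -c 30; python3 -c "
import cv2
im=cv2.imread('pics/i_wrist.png');cv2.imwrite('pics/c14.png',cv2.resize(im[0:300,300:620],None,fx=2.5,fy=2,interpolation=cv2.INTER_CUBIC))
im=cv2.imread('pics/i_side.png');cv2.imwrite('pics/c15.png',cv2.resize(im[220:340,200:340],None,fx=5.7,fy=5,interpolation=cv2.INTER_CUBIC))
"; python3 st.py
```

```text
{'time_s': 16.3, 'qpos': arrayt 16.35 bed face x 0.03942412986543113 y -0.0020311383026178527 z 0.05411713579770353 rot [-179.817     0.0552   81.0272]
Fx_bed -7.876760184088327 Fy 0.06051619392781826 Fz 1.9471176252524414 T [ 0.1627  1.822  -0.0747] grip 0.013878928617371914
```

View pics/c14.png

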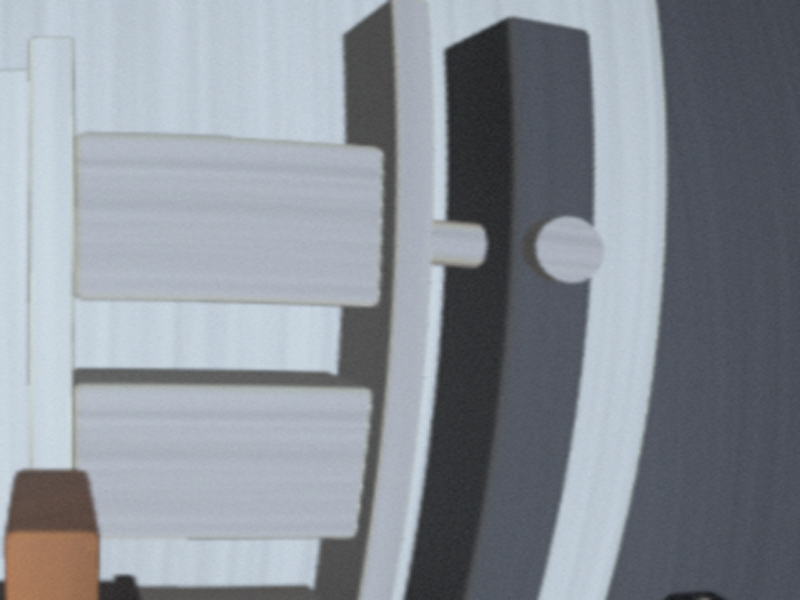

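View pics/c15.png

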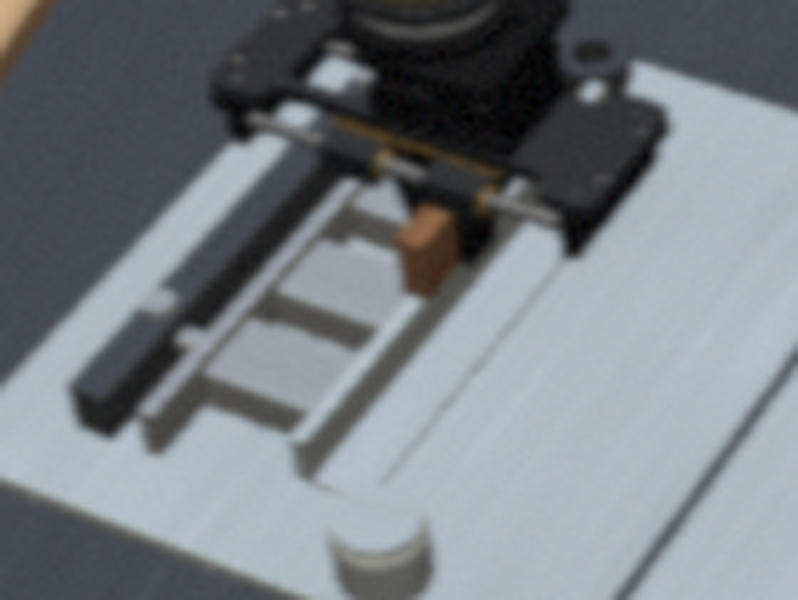

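Request:
carry_out:
  plan:
    - {"fingers":1,"dx":0,"dy":0.03,"dz":0,"rx":0,"ry":0,"rz":0}
    - {"fingers":1,"dx":0,"dy":0.03,"dz":0,"rx":0,"ry":0,"rz":0}

```text
time_s: 16.6
tool_pos: [0.5715, 0.1596, 0.054]
tool_rot: [-179.7, 0.1, 81.0]
force: [-11.8, 1.5, 4.2]
grip_width: 0.0137
```

```bash
python3 st.py
```

```text
t 16.6 bed face x 0.03969674380857681 y -0.0019447669962710497 z 0.053959325367774855 rot [-179.6539    0.097    81.0465]
Fx_bed -11.862230286194714 Fy -0.328217026166608 Fz 4.234358935568618 T [ 0.1582  2.8031 -0.0498] grip 0.01369268373071806
```

Request:
carry_out:
  plan:
    - {"fingers":1,"dx":0,"dy":0.03,"dz":0,"rx":0,"ry":0,"rz":0}
    - {"fingers":1,"dx":0,"dy":0.02,"dz":0,"rx":0,"ry":0,"rz":0}
    - {"fingers":1,"dx":0,"dy":0,"dz":0,"rx":0,"ry":0,"rz":0}

```text
time_s: 16.98
tool_pos: [0.5717, 0.1596, 0.0538]
tool_rot: [-179.5, 0.1, 81.1]
force: [-12.8, 1.1, 5.9]
grip_width: 0.0135
```

```bash
python3 st.py
```

```text
t 16.975 bed face x 0.03996204881578329 y -0.0019137356141304771 z 0.05382204072022845 rot [-179.5298    0.1407   81.0723]
Fx_bed -12.80528790326562 Fy -0.8970435058239146 Fz 5.869736512114358 T [ 0.1044  3.2067 -0.0847] grip 0.013480441930727654
```

Request:
carry_out:
  plan:
    - {"fingers":1,"dx":0,"dy":0.03,"dz":0,"rx":0,"ry":0,"rz":0}
    - {"fingers":1,"dx":0,"dy":0.02,"dz":0,"rx":0,"ry":0,"rz":0}
    - {"fingers":1,"dx":0,"dy":0,"dz":0,"rx":0,"ry":0,"rz":0}
    - {"fingers":1,"dx":0,"dy":0,"dz":0,"rx":0,"ry":0,"rz":0}

```text
time_s: 17.48
tool_pos: [0.5721, 0.1596, 0.0537]
tool_rot: [-179.4, 0.2, 81.1]
force: [-15.9, 0.6, 8.0]
grip_width: 0.0134
```

```bash
python3 st.py;  python3 look.py j wrist side |head -c 30; python3 -c "
import cv2
im=cv2.imread('pics/j_wrist.png');cv2.imwrite('pics/c16.png',cv2.resize(im[0:300,300:620],None,fx=2.5,fy=2,interpolation=cv2.INTER_CUBIC))
im=cv2.imread('pics/j_side.png');cv2.imwrite('pics/c17.png',cv2.resize(im[220:340,200:340],None,fx=5.7,fy=5,interpolation=cv2.INTER_CUBIC))
"; python3 st.py
```

```text
t 17.475 bed face x 0.040372069452144305 y -0.0018632445063800742 z 0.05371070256268061 rot [-179.4149    0.1713   81.0889]
Fx_bed -15.81065117183194 Fy -1.9246909914073864 Fz 7.9650496428828275 T [ 0.0982  3.8157 -0.1088] grip 0.01340878606109492
{'time_s': 17.525, 'qpos': arrt 17.575 bed face x 0.04035898479912875 y -0.001870547261152507 z 0.053699694542739776 rot [-179.4157    0.1735   81.0909]
Fx_bed -15.790802757987269 Fy -1.8267653969385558 Fz 8.005986196941524 T [ 0.1478  3.8022 -0.0464] grip 0.013403297093281865
```

View pics/c16.png

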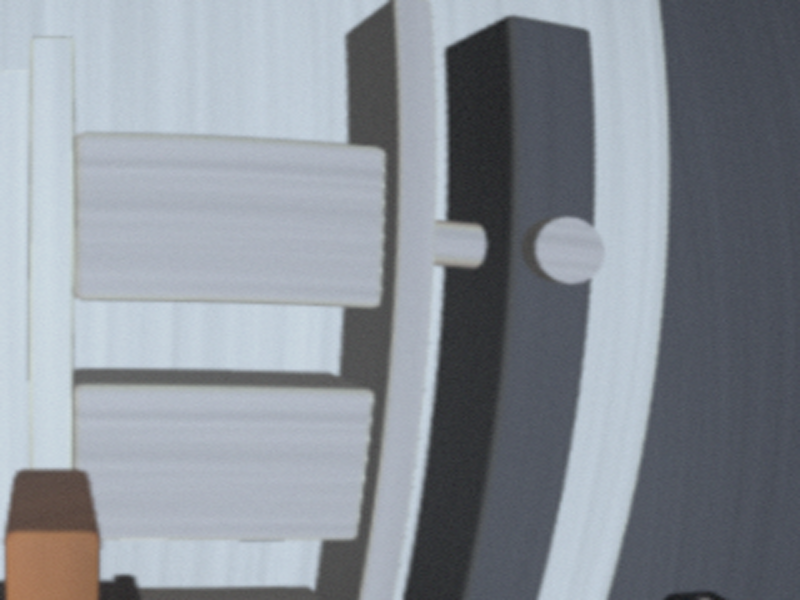

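View pics/c17.png

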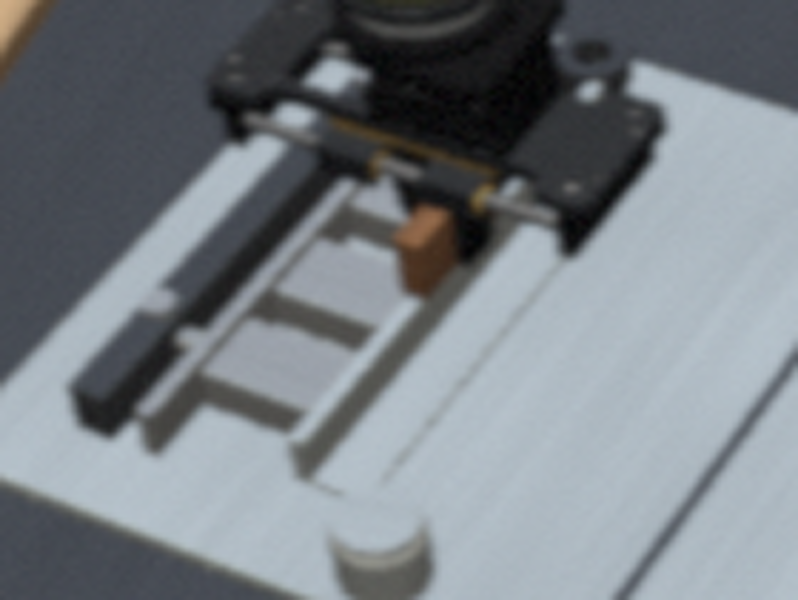

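Request:
carry_out:
  plan:
    - {"fingers":1,"dx":0,"dy":0,"dz":0,"rx":0,"ry":0,"rz":0}
    - {"fingers":1,"dx":0,"dy":0,"dz":0,"rx":0,"ry":0,"rz":0}
    - {"fingers":1,"dx":0,"dy":0,"dz":0,"rx":0,"ry":0,"rz":0}
    - {"fingers":1,"dx":0,"dy":0,"dz":0,"rx":0,"ry":0,"rz":0}
    - {"fingers":1,"dx":0,"dy":0,"dz":0,"rx":0,"ry":0,"rz":0}
    - {"fingers":1,"dx":0,"dy":0,"dz":0,"rx":0,"ry":0,"rz":0}
    - {"fingers":1,"dx":0,"dy":0,"dz":0,"rx":0,"ry":0,"rz":0}
    - {"fingers":1,"dx":0,"dy":0,"dz":0,"rx":0,"ry":0,"rz":0}

```text
time_s: 18.58
tool_pos: [0.5721, 0.1596, 0.0537]
tool_rot: [-179.4, 0.2, 81.1]
force: [-16.1, 0.3, 7.1]
grip_width: 0.0138
```

```bash
python3 st.py
```

```text
t 18.575 bed face x 0.040362607498481765 y -0.0019067892457329642 z 0.053705574429308914 rot [-179.4157    0.1746   81.0883]
Fx_bed -15.970389147449529 Fy -2.220591534270977 Fz 7.135834314567006 T [ 0.1301  3.7639 -0.0842] grip 0.013763060284786148
```

Request:
carry_out:
  plan:
    - {"fingers":1,"dx":0,"dy":-0.03,"dz":0,"rx":0,"ry":0,"rz":0}
    - {"fingers":1,"dx":0,"dy":-0.03,"dz":0,"rx":0,"ry":0,"rz":0}
    - {"fingers":1,"dx":0,"dy":-0.03,"dz":0,"rx":0,"ry":0,"rz":0}
    - {"fingers":1,"dx":0,"dy":-0.03,"dz":0,"rx":0,"ry":0,"rz":0}
    - {"fingers":1,"dx":0,"dy":-0.03,"dz":0,"rx":0,"ry":0,"rz":0}
    - {"fingers":1,"dx":0,"dy":-0.03,"dz":0,"rx":0,"ry":0,"rz":0}
    - {"fingers":1,"dx":0,"dy":-0.05,"dz":0,"rx":0,"ry":0,"rz":0}
    - {"fingers":1,"dx":0,"dy":-0.1,"dz":0,"rx":0,"ry":0,"rz":0}
    - {"fingers":1,"dx":0,"dy":-0.2,"dz":0,"rx":0,"ry":0,"rz":0}

```text
time_s: 19.7
tool_pos: [0.563, 0.1605, 0.0548]
tool_rot: [179.9, -0.0, 81.0]
force: [-0.2, 0.7, -3.4]
grip_width: 0.0139
```

```bash
python3 st.py;  python3 look.py k wrist side |head -c 30; python3 -c "
import cv2
im=cv2.imread('pics/k_wrist.png');cv2.imwrite('pics/c18.png',cv2.resize(im[0:300,300:620],None,fx=2.5,fy=2,interpolation=cv2.INTER_CUBIC))
im=cv2.imread('pics/k_side.png');cv2.imwrite('pics/c19.png',cv2.resize(im[220:340,200:340],None,fx=5.7,fy=5,interpolation=cv2.INTER_CUBIC))
"; python3 st.py
```

```text
t 19.7 bed face x 0.03122591324370524 y -0.0023515964463835456 z 0.05480901966170067 rot [179.8583  -0.0226  80.9575]
Fx_bed -0.2693325775971139 Fy 0.6981207768644431 Fz -3.3789301645323704 T [-0.0303 -0.1271 -0.0498] grip 0.013866330094440889
{'time_s': 19.75, 'qpos': arrat 19.8 bed face x 0.029838242150250792 y -0.002038277725753975 z 0.05454876938100136 rot [179.9498   0.0075  81.0313]
Fx_bed -0.2490978348772067 Fy -0.16912162581348275 Fz -2.5237335979926256 T [ 0.0357 -0.1285 -0.0252] grip 0.013773313146612171
```

View pics/c18.png

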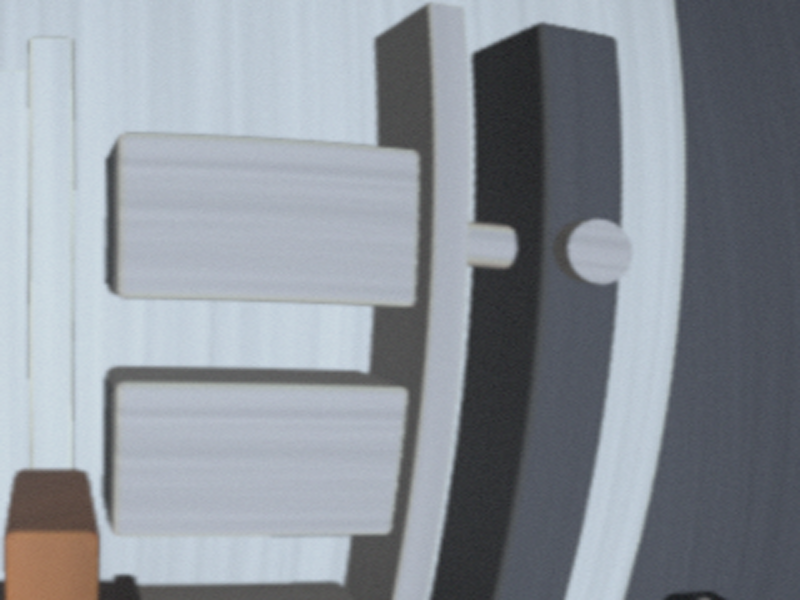

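View pics/c19.png

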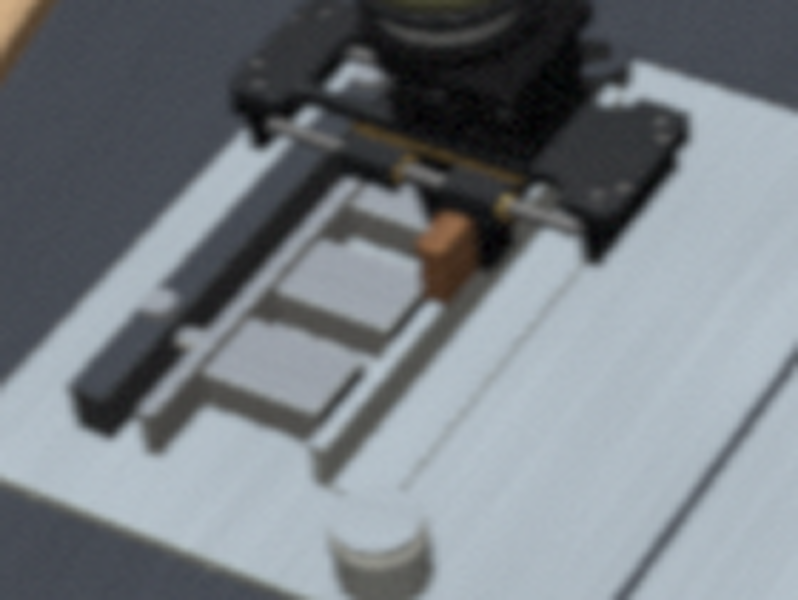

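Request:
carry_out:
  plan:
    - {"fingers":1,"dx":0,"dy":-0.4,"dz":0,"rx":0,"ry":0,"rz":0}
    - {"fingers":1,"dx":0,"dy":-0.6,"dz":0,"rx":0,"ry":0,"rz":0}
    - {"fingers":1,"dx":0,"dy":-0.6,"dz":0,"rx":0,"ry":0,"rz":0}
    - {"fingers":1,"dx":0,"dy":-0.5,"dz":0,"rx":0,"ry":0,"rz":0}
    - {"fingers":1,"dx":0,"dy":-0.2,"dz":-0.4,"rx":0,"ry":0,"rz":0}
    - {"fingers":1,"dx":0,"dy":0,"dz":-0.8,"rx":0,"ry":0,"rz":0}
    - {"fingers":1,"dx":0,"dy":0,"dz":-0.8,"rx":0,"ry":0,"rz":0}
    - {"fingers":1,"dx":0,"dy":0,"dz":-0.8,"rx":0,"ry":0,"rz":0}
    - {"fingers":1,"dx":0,"dy":0,"dz":-0.8,"rx":0,"ry":0,"rz":0}
    - {"fingers":1,"dx":0,"dy":0,"dz":0,"rx":0,"ry":0,"rz":0}
    - {"fingers":1,"dx":0,"dy":0,"dz":0,"rx":0,"ry":0,"rz":0}

```text
time_s: 21.18
tool_pos: [0.4934, 0.1715, 0.1617]
tool_rot: [-180.0, 0.0, 81.0]
force: [-0.8, -0.0, -2.3]
grip_width: 0.014
```

```bash
python3 st.py;  python3 look.py l wrist side |head -c 30; python3 -c "
import cv2
im=cv2.imread('pics/l_side.png');cv2.imwrite('pics/c20.png',cv2.resize(im[200:350,190:390],None,fx=4,fy=4,interpolation=cv2.INTER_CUBIC))
"
```

```text
t 21.175 bed face x -0.039262378373581056 y -0.002400359903124376 z 0.16173282430749156 rot [-179.9829    0.0338   81.0009]
Fx_bed -0.7347452991052096 Fy -0.16022200216802118 Fz -2.283057694731812 T [ 0.0256 -0.0405  0.0375] grip 0.014035229996590539
{'time_s': 21.225, 'qpos': arr
```

View pics/c20.png

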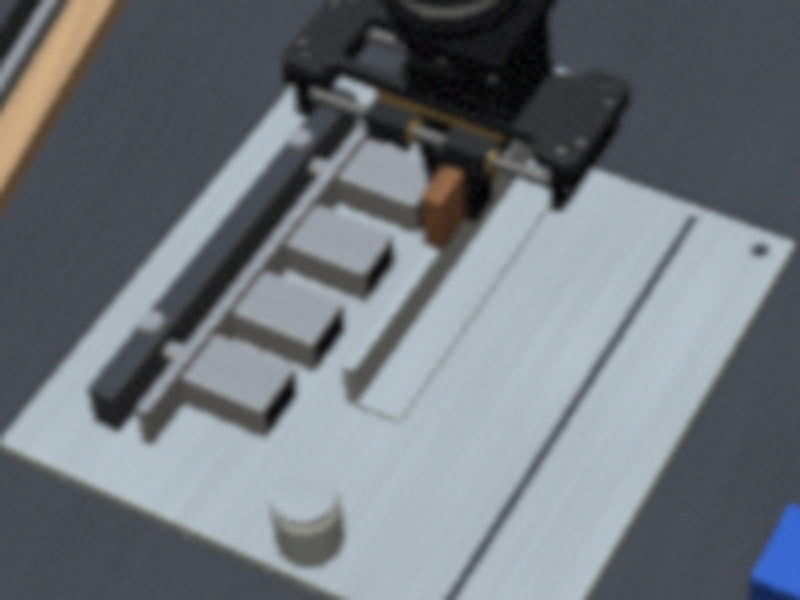

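View pics/l_wrist.png

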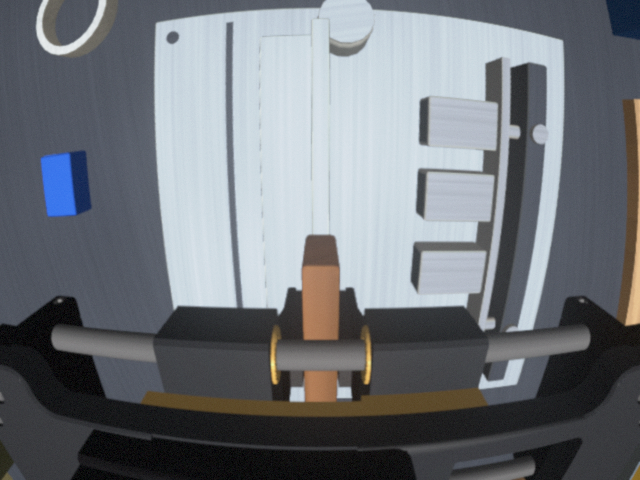

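Request:
carry_out:
  plan:
    - {"fingers":1,"dx":-0.5,"dy":0,"dz":0,"rx":0,"ry":0,"rz":0}
    - {"fingers":1,"dx":-1,"dy":0,"dz":0,"rx":0,"ry":0,"rz":0}
    - {"fingers":1,"dx":-1,"dy":0.2,"dz":0,"rx":0,"ry":0,"rz":0}
    - {"fingers":1,"dx":-1,"dy":0.2,"dz":0,"rx":0,"ry":0,"rz":0}
    - {"fingers":1,"dx":-1,"dy":0.2,"dz":0,"rx":0,"ry":0,"rz":0}
    - {"fingers":1,"dx":-1,"dy":0.2,"dz":0,"rx":0,"ry":0,"rz":0}
    - {"fingers":1,"dx":-1,"dy":0.2,"dz":0,"rx":0,"ry":0,"rz":0}
    - {"fingers":1,"dx":-1,"dy":0.2,"dz":0,"rx":0,"ry":0,"rz":0}
    - {"fingers":1,"dx":-1,"dy":0.2,"dz":0,"rx":0,"ry":0,"rz":0}
    - {"fingers":1,"dx":-1,"dy":0.2,"dz":0,"rx":0,"ry":0,"rz":0}
    - {"fingers":1,"dx":-1,"dy":0.2,"dz":0,"rx":0,"ry":0,"rz":0}
    - {"fingers":1,"dx":-1,"dy":0.2,"dz":0,"rx":0,"ry":0,"rz":0}

```text
time_s: 22.78
tool_pos: [0.4984, -0.1791, 0.161]
tool_rot: [-179.9, -0.0, 81.0]
force: [0.9, -0.7, -2.7]
grip_width: 0.0134
```

Request:
carry_out:
  plan:
    - {"fingers":1,"dx":-1,"dy":0.2,"dz":0,"rx":0,"ry":0,"rz":0}
    - {"fingers":1,"dx":-1,"dy":0.2,"dz":0,"rx":0,"ry":0,"rz":0}
    - {"fingers":1,"dx":-1,"dy":0.2,"dz":0,"rx":0,"ry":0,"rz":0}
    - {"fingers":1,"dx":-1,"dy":0.1,"dz":0,"rx":0,"ry":0,"rz":0}
    - {"fingers":1,"dx":-1,"dy":0,"dz":0,"rx":0,"ry":0,"rz":0}
    - {"fingers":1,"dx":0,"dy":0,"dz":0,"rx":0,"ry":0,"rz":0}
    - {"fingers":1,"dx":0,"dy":0,"dz":0,"rx":0,"ry":0,"rz":0}

```text
time_s: 23.65
tool_pos: [0.4963, -0.3286, 0.1612]
tool_rot: [-179.9, -0.1, 81.0]
force: [0.7, 1.2, -2.8]
grip_width: 0.0136
```

```bash
python3 look.py m top side |head -c 30; python3 -c "
import cv2
im=cv2.imread('pics/m_side.png');cv2.imwrite('pics/c21.png',cv2.resize(im[210:320,190:340],None,fx=5.3,fy=5.3,interpolation=cv2.INTER_CUBIC))
im=cv2.imread('pics/m_top.png');cv2.imwrite('pics/c22.png',cv2.resize(im[148:268,185:345],None,fx=5,fy=5,interpolation=cv2.INTER_CUBIC))
"
```

```text
{'time_s': 23.7, 'qpos': array
```

View pics/c21.png

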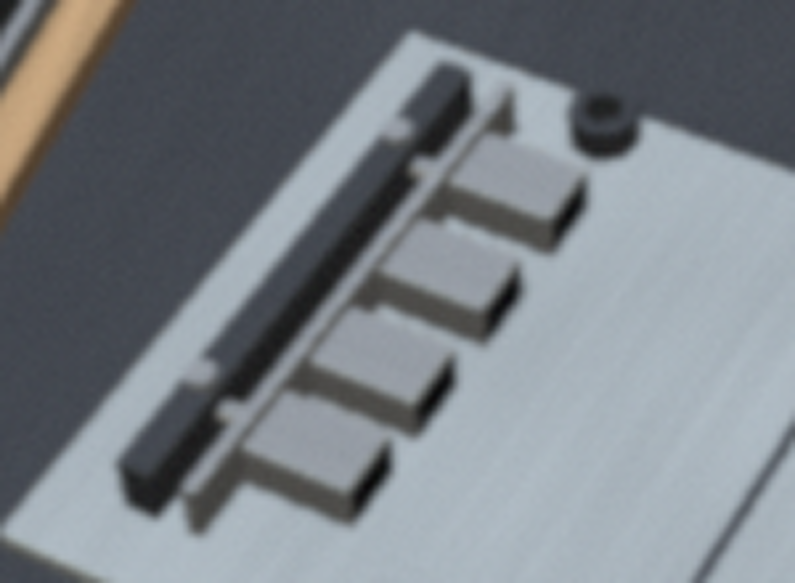

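View pics/c22.png

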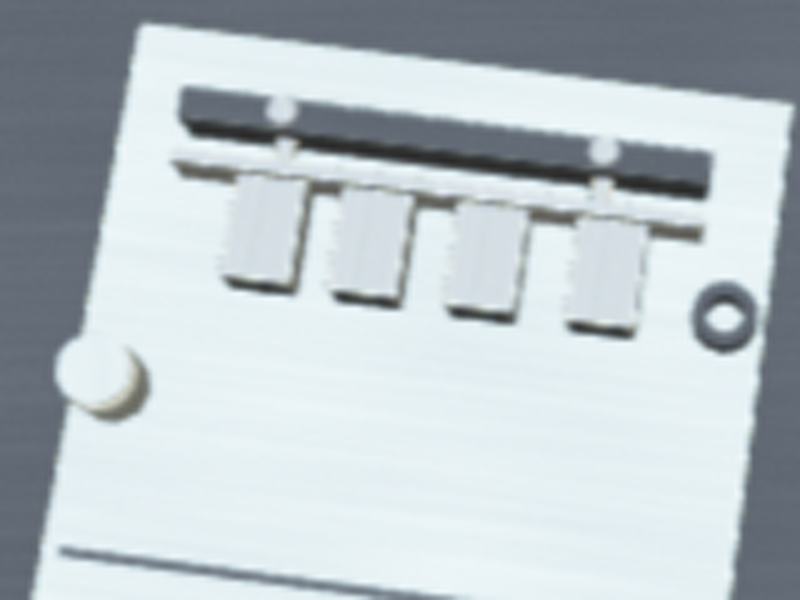

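Request:
carry_out:
  plan:
    - {"fingers":1,"dx":0,"dy":0,"dz":0,"rx":0,"ry":0,"rz":0.5}
    - {"fingers":1,"dx":0,"dy":0,"dz":0,"rx":0,"ry":0,"rz":0.9}
    - {"fingers":1,"dx":0,"dy":0,"dz":0,"rx":0,"ry":0,"rz":0.9}
    - {"fingers":1,"dx":0,"dy":0,"dz":0,"rx":0,"ry":0,"rz":0.9}
    - {"fingers":1,"dx":0,"dy":0,"dz":0,"rx":0,"ry":0,"rz":0.9}
    - {"fingers":1,"dx":0,"dy":0,"dz":0,"rx":0,"ry":0,"rz":0.9}
    - {"fingers":1,"dx":0,"dy":0,"dz":0,"rx":0,"ry":0,"rz":0.9}
    - {"fingers":1,"dx":0,"dy":0,"dz":0,"rx":0,"ry":0,"rz":0.9}
    - {"fingers":1,"dx":0,"dy":0,"dz":0,"rx":0,"ry":0,"rz":0.9}
    - {"fingers":1,"dx":0,"dy":0,"dz":0,"rx":0,"ry":0,"rz":0.7}
    - {"fingers":1,"dx":0,"dy":0,"dz":0,"rx":0,"ry":0,"rz":0}
    - {"fingers":1,"dx":0,"dy":0,"dz":0,"rx":0,"ry":0,"rz":0}

```text
time_s: 25.25
tool_pos: [0.4966, -0.3291, 0.1623]
tool_rot: [-180.0, 0.0, -2.8]
force: [-0.0, -0.5, -3.0]
grip_width: 0.0133
```

Request:
carry_out:
  plan:
    - {"fingers":1,"dx":0,"dy":0,"dz":0.8,"rx":0,"ry":0,"rz":0}
    - {"fingers":1,"dx":0,"dy":0,"dz":0.8,"rx":0,"ry":0,"rz":0}
    - {"fingers":1,"dx":0,"dy":0,"dz":0.8,"rx":0,"ry":0,"rz":0}
    - {"fingers":1,"dx":0,"dy":0,"dz":0.8,"rx":0,"ry":0,"rz":0}
    - {"fingers":1,"dx":0,"dy":0,"dz":0.3,"rx":0,"ry":0,"rz":0}
    - {"fingers":1,"dx":0,"dy":0,"dz":0.15,"rx":0,"ry":0,"rz":0}
    - {"fingers":1,"dx":0,"dy":0,"dz":0,"rx":0,"ry":0,"rz":0}
    - {"fingers":1,"dx":0,"dy":0,"dz":0,"rx":0,"ry":0,"rz":0}

```text
time_s: 26.25
tool_pos: [0.497, -0.3302, 0.0537]
tool_rot: [179.9, -0.1, -3.0]
force: [-0.6, -0.0, -2.4]
grip_width: 0.0138
```

```bash
python3 look.py n side |head -c 30; python3 -c "
import cv2
im=cv2.imread('pics/n_side.png');cv2.imwrite('pics/c23.png',cv2.resize(im[120:210,290:430],None,fx=5.7,fy=5.7,interpolation=cv2.INTER_CUBIC))
"
```

```text
{'time_s': 26.25, 'qpos': arra
```

View pics/c23.png

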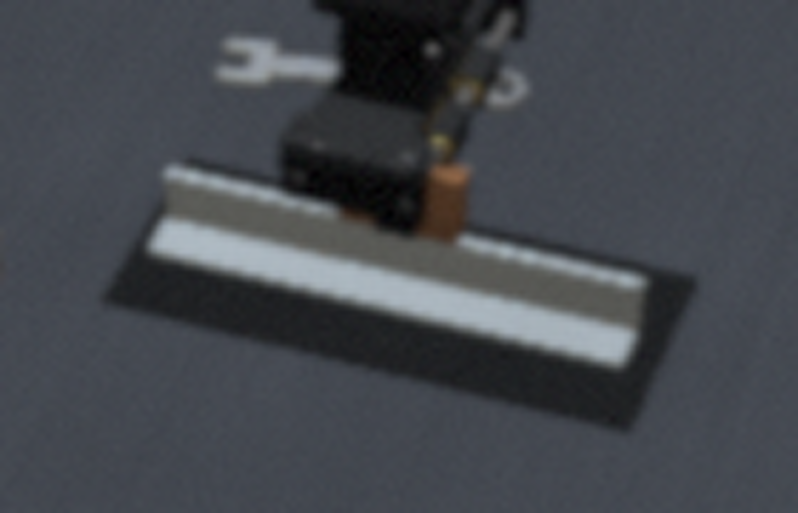

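Centred over the mat and about 10 mm above it. I'll lower it gently.

Request:
carry_out:
  plan:
    - {"fingers":1,"dx":0,"dy":0,"dz":0.12,"rx":0,"ry":0,"rz":0}
    - {"fingers":1,"dx":0,"dy":0,"dz":0.1,"rx":0,"ry":0,"rz":0}
    - {"fingers":1,"dx":0,"dy":0,"dz":0.06,"rx":0,"ry":0,"rz":0}
    - {"fingers":1,"dx":0,"dy":0,"dz":0.04,"rx":0,"ry":0,"rz":0}
    - {"fingers":1,"dx":0,"dy":0,"dz":0,"rx":0,"ry":0,"rz":0}
    - {"fingers":1,"dx":0,"dy":0,"dz":0,"rx":0,"ry":0,"rz":0}

```text
time_s: 27.05
tool_pos: [0.4964, -0.3298, 0.0432]
tool_rot: [180.0, -0.0, -3.0]
force: [-0.3, -0.5, -2.8]
grip_width: 0.0136
```

Request:
carry_out:
  plan:
    - {"fingers":1,"dx":0,"dy":0,"dz":0.02,"rx":0,"ry":0,"rz":0}
    - {"fingers":1,"dx":0,"dy":0,"dz":0.02,"rx":0,"ry":0,"rz":0}
    - {"fingers":1,"dx":0,"dy":0,"dz":0,"rx":0,"ry":0,"rz":0}
    - {"fingers":1,"dx":0,"dy":0,"dz":0,"rx":0,"ry":0,"rz":0}

```text
time_s: 27.55
tool_pos: [0.4964, -0.3298, 0.0431]
tool_rot: [180.0, 0.0, -3.0]
force: [-2.7, 1.4, 6.7]
grip_width: 0.0134
```

Request:
carry_out:
  plan:
    - {"fingers":1,"dx":0,"dy":0,"dz":-0.03,"rx":0,"ry":0,"rz":0}
    - {"fingers":-1,"dx":0,"dy":0,"dz":0,"rx":0,"ry":0,"rz":0}
    - {"fingers":-1,"dx":0,"dy":0,"dz":0,"rx":0,"ry":0,"rz":0}
    - {"fingers":-1,"dx":0,"dy":0,"dz":0,"rx":0,"ry":0,"rz":0}
    - {"fingers":-1,"dx":0,"dy":0,"dz":0,"rx":0,"ry":0,"rz":0}
    - {"fingers":-1,"dx":0,"dy":0,"dz":0,"rx":0,"ry":0,"rz":0}
    - {"fingers":-1,"dx":0,"dy":0,"dz":0,"rx":0,"ry":0,"rz":0}

```text
time_s: 28.42
tool_pos: [0.4963, -0.3298, 0.0428]
tool_rot: [180.0, 0.0, -3.0]
force: [0.3, 0.7, -0.6]
grip_width: 0.0657
```

Request:
carry_out:
  plan:
    - {"fingers":-1,"dx":0,"dy":0,"dz":-0.2,"rx":0,"ry":0,"rz":0}
    - {"fingers":-1,"dx":0,"dy":0,"dz":-0.6,"rx":0,"ry":0,"rz":0}
    - {"fingers":-1,"dx":0,"dy":0,"dz":-1,"rx":0,"ry":0,"rz":0}
    - {"fingers":-1,"dx":0,"dy":0,"dz":-1,"rx":0,"ry":0,"rz":0}
    - {"fingers":-1,"dx":0,"dy":0,"dz":-1,"rx":0,"ry":0,"rz":0}
    - {"fingers":-1,"dx":-0.6,"dy":0,"dz":-0.6,"rx":0,"ry":0,"rz":0}
    - {"fingers":-1,"dx":0,"dy":0,"dz":0,"rx":0,"ry":0,"rz":0}
    - {"fingers":-1,"dx":0,"dy":0,"dz":0,"rx":0,"ry":0,"rz":0}

```text
time_s: 29.42
tool_pos: [0.4786, -0.3287, 0.175]
tool_rot: [180.0, -0.0, -3.0]
force: [-0.2, 1.1, -0.2]
grip_width: 0.0872
```

```bash
python3 look.py p side wrist top |head -c 30; python3 -c "
import cv2
im=cv2.imread('pics/p_side.png');cv2.imwrite('pics/c24.png',cv2.resize(im[120:370,180:430],None,fx=2.4,fy=2.4,interpolation=cv2.INTER_CUBIC))
im=cv2.imread('pics/p_top.png');cv2.imwrite('pics/c25.png',cv2.resize(im[148:268,185:345],None,fx=5,fy=5,interpolation=cv2.INTER_CUBIC))
"
```

```text
{'time_s': 29.525, 'qpos': arr
```

View pics/c24.png

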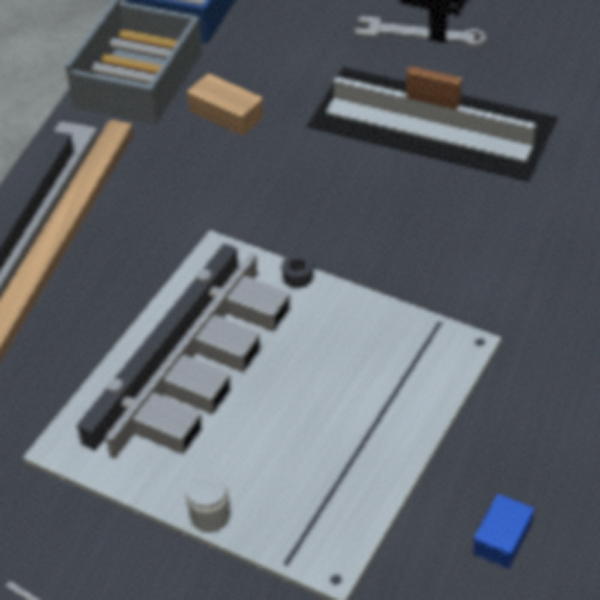

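View pics/p_wrist.png

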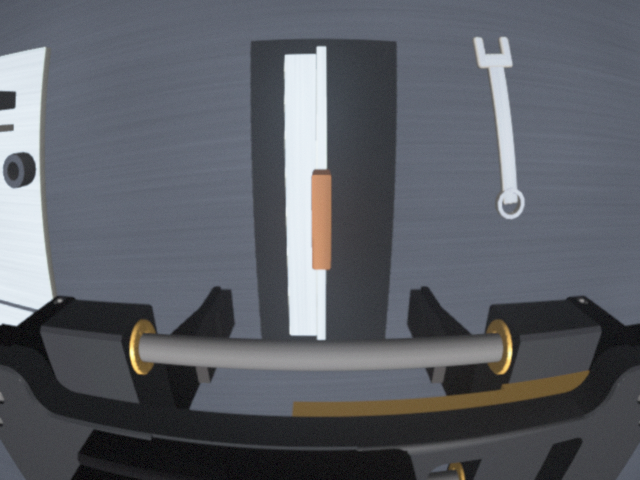

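View pics/c25.png

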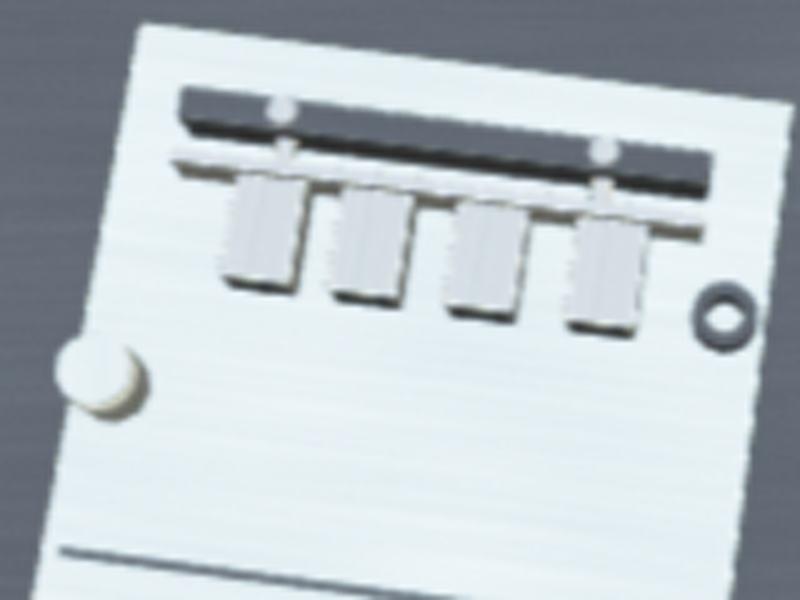

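The straightedge stands centred on its mat. In the top crop the tubes' rear edges lie at about (262,283), (368,296), (483,310) and (602,325). I'll do one numeric check of the line, then hand in.

```bash
python3 - <<'E'
from geo import *
from wr import wback
bed=[.5365,.1671,-.1561];c,s=np.cos(bed[2]),np.sin(bed[2])
t=cr([(262,283),(368,296),(483,310),(602,325)],5,185,148)
P=back('top',t,.042)
print(((P[:,:2]-bed[:2])@np.array([[c,-s],[s,c]])).round(4))
s2=cr([(370,478),(437,387),(500,301),(568,213)],5.3,190,210)
P=back('side',s2,.042);print(((P[:,:2]-bed[:2])@np.array([[c,-s],[s,c]])).round(4))
print(wback('p',[(311,174),(331,174),(330,269),(313,269)],.082).mean(0),'mat (.497,-.330)')
E
python3 -c "
from cell import ticket;print(ticket.sign_off())"
```

```text
[[ 0.0366  0.0879]
 [ 0.0369  0.0289]
 [ 0.0372 -0.0349]
 [ 0.0372 -0.1009]]
[[ 0.0344  0.1022]
 [ 0.0344  0.0408]
 [ 0.0346 -0.02  ]
 [ 0.0332 -0.086 ]]
[ 0.49829434 -0.33108553  0.082     ] mat (.497,-.330)
the job is handed in; nothing more can be done
None
```

The job is done and handed in, at about 29.5 s of the 61 s allowed. I picked up the straightedge by its grip and pushed the four tubes against the sprung fence. The row was pressed home at about 16 N for a little over a second. I then drew the straightedge straight back and stood it on its mat.

**Last checks**
- **Tubes:** their rear edges lie in line to within 0.6 mm in the top view and 1.4 mm in the side view, and they look square and touching the fence. The centres come out about 65 mm beyond the bed's centre.
- **Straightedge:** it stands upright on the mat, with the grip within 2 mm of the mat's centre. The gripper is open and well clear.
- **Other objects:** the tin and the collar look unmoved. I did not measure the other objects, but saw no sign that any had moved.

**Didn't fit or couldn't be checked**
- **Upward force:** while pressing, the wrist also read about 10 N upward beyond the straightedge's weight. This was probably friction of the face on the tube ends, but I did not confirm it.
- **Force per tube:** I could not measure the force on each tube. The twisting moment at the wrist stayed small, so the load was roughly evenly shared.
- **View offset:** the two views differ by about 2–4 mm in where the row sits along the bed. That is a little more than the stated camera calibration, and it does not change the straightness result.

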